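# Hang the vial basket to dry under the lab shelf

### The arm

A 7-joint arm with a two-finger parallel gripper is mounted at the origin on the work surface. World frame = base frame: x ahead of the robot, y to its left, z up, the work surface at z = 0. Lengths are in m, angles in rad, forces in N, time in s.
With the tool pointing down it reaches from about 0.4 to 0.75 m from the base axis. Payload 19.5 kg.
Tool frame: the origin (TCP) lies between the finger pads, 19 mm behind the fingertips; this is the grasp point; z points along the fingers, y is the line along which they close (so a half turn about z gives the same grasp; the last joint's range is limited). The gripper opens to 85 mm and grips with 20 to 120 N. Pads are 22 mm wide; open, the fingers measure 114 mm over their backs; the gripper's body (76 mm by 85 mm) begins 54 mm behind the grasp point. The pads swing forward as they close: fully open they stand 13 mm farther back than shut.
Start: joints at [-0.042, 0.707, -0.028, 1.485, 0.022, 0.951, -0.075], TCP at [0.575, 0, 0.25] pointing down, gripper open.
Joint ranges: [-2.71, 2.71], [-0.32, 2.16], [-1.57, 1.52], [0, 2.45], [-1.46, 4.6], [0, 2.02], [-2.83, 2.83]. Speed limits (rad/s): [1.89, 1.89, 2.57, 2.57, 3.01, 3.01, 3.01].

### API

Orientations are given as a unit quaternion [x, y, z, w].
In Python, from workcell import r gives the robot as it stands. The module is installed in compiled form; this text tells all that it offers.
- The arm moves only by the tool arm_command, never from a script. Its argument "plan" is a list of rows, each a list of 3 entries, a list of its own where there are three numbers: the shift along the tool's x, y, z in units of 10 cm (1.0 is 10 cm), then the turn, a rotation vector about the tool's x, y, z in units of 45 degrees (1.0 is 45 degrees), then the finger opening in mm, from 0 to 85.4. In form: [[[x, y, z], [ax, ay, az], gripper], ...]. A call has 1 to 8 rows; each row shifts and turns the commanded pose from where the row before left it, along the tool's axes as they then stand; what a row does not reach is not made up. A row lasts 1/10 s, in which the tool goes at most 50 mm and 8.59 degrees, less where a joint would pass 70% of its speed; a pose out of reach is approached as far as the arm can. A call with a number of a shift or a turn outside -1 to 1 is refused whole. A call with a gripper value outside its range is refused whole. The fingers move at their own pace and stop on an object; the grip force is fixed at half the most. Time passes only in rows, so rows that do not move let the fingers close. It gives the time, the measured TCP pose, the force, the opening and the grip force at its end, in the units of the state.
- r.get_state(): the state, without advancing time (a new reading comes with each control period).
- r.grab_frame(name): name is "scene" or "side" or "wrist"; returns the picture (384x512x3 uint8, red, green, blue); there is no depth.
- r.calibration(name): a dict with "fx", "fy", "cx", "cy" (pixels), "extrinsics" (4x4, takes a point from world to camera coordinates). Camera axes: x right, y up, looking along -z (the intrinsics and any distortion apply to the point x, -y, -z); pixel columns grow to the right and rows downward; lengths in m; the calibration is good to about 2 mm. A picture is of the moment at which its call begins: read the wrist's pose just before it. calibration takes no time and is no camera call; for the wrist camera it gives the pose at the moment of the call.
- r.hand_in(): hands the job in; it is judged then, once.
The state is a dict: "t": time; "q": joint angles; "joint_velocities": joint speeds; "joint_efforts": joint torques, N m; "tcp_pos": TCP position; "tcp_rot": TCP orientation; "ft_force": force on the tool from outside, world axes, zero at the start; "torque": the same for the moment, N m; "grip_width": finger opening in m; "finger_force": force on a finger pad.
Only numpy, scipy, OpenCV 4.12 (cv2) and the standard library are available. Lean on these libraries where they do the work, as an engineer would, in place of code of your own. Each camera call takes 0.05 s, during which the arm holds its last target. There are 200 camera calls.

### The job

Lift the wire basket of washed vials by its overhead handle bar and hang it by the middle of that bar on the steel hook under the red acrylic shelf. The hook's height has been adjusted and is not known exactly, so feel for it: lower the bar gently into the hook's hollow until the hook carries it, then let go. Keep the basket upright all the way so that no vial falls out, and do not shift the shelf's neighbours on the bench.

Things in the scene. Friction and masses are not known exactly. Their poses are not given: they have to be found in the camera images.
- basket: Open steel wire basket with six capped vials, 90 (its x) x 130 (its y) x 70 mm high, 0.26 to 0.49 kg. Origin: centre of its underside, z up. A rigid handle rises from the middle of its two short sides: upright legs at y = -63 and +63 mm joined by a straight level round bar, 10 mm thick, along y, its axis 150 mm above the underside. Same either way round.
- handle (a point): Middle of the basket's handle bar, on its axis (axes as the basket's). The hook must carry the bar here, so grip the bar to one side, e.g. 35 mm from the middle. Free height between bar and basket rim: 75 mm.
- stand: Fixed bench shelf with the hook beneath. Origin on the bench straight below the hook's seat; x points from the open front (robot side) to the back, y left, z up. Two dark posts 20 mm square at x = 150, y = -150 and +150 mm on a grey base plate 12 mm high, x = 80 to 240 mm, carry the red acrylic board.
- reagent: Bystander: capped glass bottle, 72 mm in diameter, 150 mm high; origin at the centre of its underside.
- beaker: Bystander: open glass beaker, 70 mm in diameter, 85 mm high; origin at the centre of its underside.
- rack: Bystander: white tube rack block, 90 by 130 by 45 mm; origin at the centre of its underside.
- board_edge (a point): Middle of the board's lower front edge, 10 mm in front of the hook's seat, 400 mm above the bench (axes as the stand's). See-through red board, 340 mm wide (y), 200 mm deep to the back, small stock on top. A tool pointing straight down does not fit at the seat; one leaning back to the robot by 35 to 50 degrees does, if opened only about half to let go.
- hook_foot (a point): Point on the bench straight below the hook's front tip, 32 mm in front of the seat. The hook is a bent 8 mm steel rod in the stand's plane y = 0: stem at x = 32 mm through the board, its foot 14 mm above the seat, seat at x = 0, tip at x = -32 mm, 16 mm above the seat. A bar lying in the seat has its axis 224 to 254 mm above the bench: set somewhere in that range, locked, not reported.

How it is judged:
By the outcome, as a careful person would: the job done as asked, in the order asked, and still so for the second after the job is handed in, with the robot touching nothing.
It also fails if it takes over 58 s, if anything falls off the work surface, if the arm or the gripper's body presses on something with over 40 N, if the wrist force passes 120 N, or if a joint passes its speed limit or range.

## Working session

There is one attempt and no reset: what is moved stays moved. The work goes in short steps, Python scripts to look and compute and a tool call to move; the robot and the scene stay as the last step left them, time stands still between calls to the robot, and variables do not carry over. Pictures are saved under pics/ and viewed, at most 10 in all, crops included, and the job is handed in when it is done.

Besides the shell and the picture viewer there is one more tool, called by a JSON object that holds its "op" and its "data". arm_command: Moves the arm, as the interface text tells. Its arguments: {"type":"object","properties":{"plan":{"type":"array"}},"required":["plan"]}

```bash
mkdir -p pics
cat > h.py <<'E'
import numpy as np, cv2
from workcell import r
from scipy.spatial.transform import Rotation as R
def grab(n,f):
    c=r.calibration(n); im=r.grab_frame(n)
    cv2.imwrite('pics/'+f,im[:,:,::-1]); np.savez('pics/'+f+'.npz',im=im,K=[c['fx'],c['fy'],c['cx'],c['cy']],E=c['extrinsics']); return im
def load(f):
    d=np.load('pics/'+f+'.npz'); return d['K'],d['E'],d['im']
def ray(KE,u,v):
    K,E=KE[:2]; d=np.array([(u-K[2])/K[0],-(v-K[3])/K[1],-1.]); Rm=E[:3,:3]
    o=-Rm.T@E[:3,3]; d=Rm.T@d; return o,d/np.linalg.norm(d)
def plane(KE,u,v,z):
    o,d=ray(KE,u,v); return o+d*(z-o[2])/d[2]
def tri(rays):
    A=0;b=0
    for o,d in rays:
        P=np.eye(3)-np.outer(d,d); A=A+P; b=b+P@o
    p=np.linalg.solve(A,b); return p,[np.linalg.norm((np.eye(3)-np.outer(d,d))@(p-o)) for o,d in rays]
def proj(KE,p):
    K,E=KE[:2]; c=E[:3,:3]@np.array(p)+E[:3,3]; return K[2]+K[0]*c[0]/-c[2], K[3]-K[1]*c[1]/-c[2]
E
python3 - <<'E'
from h import *
for n in ['scene','side','wrist']:
    grab(n,n+'0.png'); K,E,_=load(n+'0.png'); print(n,K,(-E[:3,:3].T@E[:3,3]).round(3),(-E[2,:3]).round(2),r.calibration(n).keys())
s=r.get_state();print(s['t'],s['tcp_pos'],s['tcp_rot'])
E
```

```text
scene [369.06388524 369.06388524 255.82014395 192.60935978] [1.419 0.129 1.127] [-0.68 -0.1  -0.72] dict_keys(['fx', 'fy', 'cx', 'cy', 'extrinsics'])
side [379.48102905 379.48102905 265.96206848 194.35237847] [0.481 0.897 0.793] [ 0.09 -0.86 -0.51] dict_keys(['fx', 'fy', 'cx', 'cy', 'extrinsics'])
wrist [345.85320139 345.85320139 258.11235023 193.58989973] [0.575 0.074 0.373] [-0.   -0.29 -0.96] dict_keys(['fx', 'fy', 'cx', 'cy', 'extrinsics'])
0.15 [5.74815986e-01 5.14384795e-06 2.49638155e-01] [ 7.07118049e-01  7.07095381e-01 -3.12126084e-04 -2.97413338e-04]
```

View pics/scene0.png

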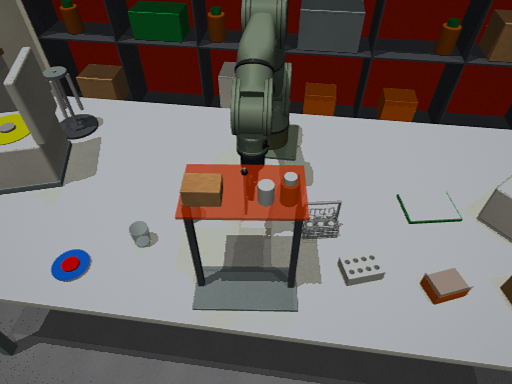

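View pics/side0.png

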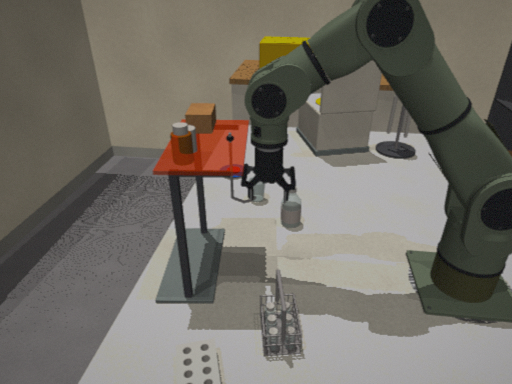

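The scene view shows the shelf's board at (180–307, 167–217), the basket at about (322,220), the rack at (360,268) and a beaker at (140,235). The side view shows the basket at (280,320), the hook stem top at (230,138), and the hook near (235,190). I need enlarged crops to get points from.

Run:
```python
from h import *
def crop(f,x0,y0,w,h,s):
    im=load(f)[2][y0:y0+h,x0:x0+w,::-1]; return cv2.resize(im,None,fx=s,fy=s,interpolation=cv2.INTER_CUBIC)
a=crop('scene0.png',290,190,100,75,4); b=crop('side0.png',240,260,100,75,4)
c=crop('scene0.png',170,160,150,75*150//100,8/3)[:300]; d=crop('side0.png',215,130,100,75,4)
out=np.vstack([np.hstack([a,b]),np.hstack([cv2.resize(c,(400,300)),d])])
cv2.imwrite('pics/crops.png',out)
```

```text
(no output)
```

View pics/crops.png

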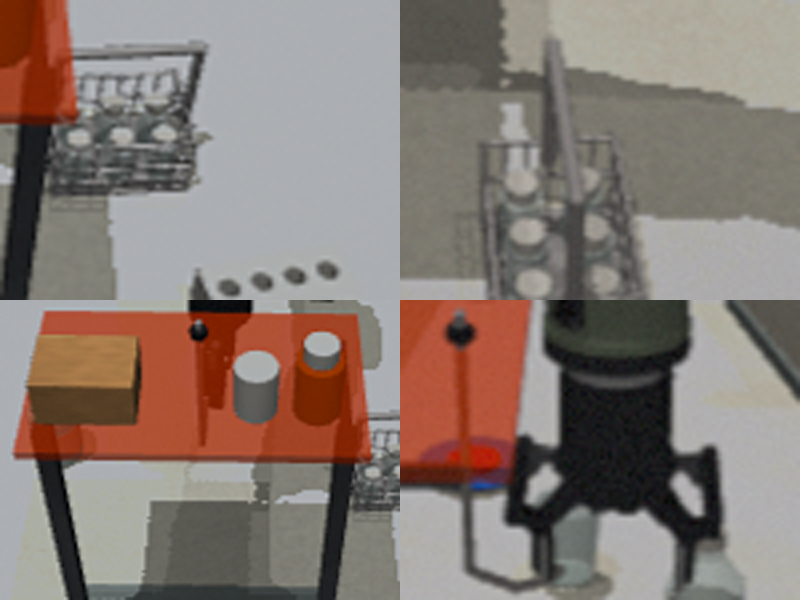

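View pics/wrist0.png

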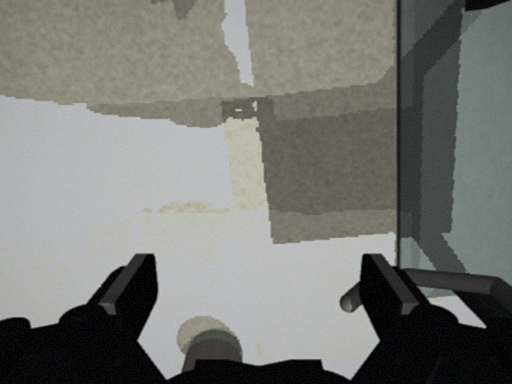

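The crops show the bar ends at about (340.7,201.5) right and (308.7,202.5) left in the scene view. In the side view they are at (278,270.5) far and (283.8,310) near. The hook in the side view has its nut at (230,137.5), stem foot at (232.5,198), seat at (244,202) and tip at about (252,198). The wrist view shows the hook tip at (348,300), and the reagent bottle at (210,350).

Run:
```python
from h import *
S=load('scene0.png');D=load('side0.png');W=load('wrist0.png')
p=lambda n,x:print(n,np.round(x,4))
p('bar+y end z.15 scene',plane(S,340,202,.15));p('  side',plane(D,283.75,311,.15))
p('bar-y end scene',plane(S,309,203,.15));p('  side',plane(D,278,271,.15))
print(tri([ray(S,340.3,202),ray(D,283.75,311)]),tri([ray(S,309,203),ray(D,278,271)]))
print('nut',tri([ray(S,244.5,171.8),ray(D,230,137.5)]))
print('tip',tri([ray(W,348,300),ray(D,252,198)]),'foot',tri([ray(W,505,284),ray(D,232.5,198)]))
# shelf: red mask edges
for n,K in(('scene',S),('side',D)):
    im=K[2].astype(int); m=((im[...,0]>1.8*im[...,1])&(im[...,0]>70)&(im[...,2]<.5*im[...,0])).astype(np.uint8)
    m[:110 if n=='side' else 150]=0; m[240:]=0
    nn,l,st,c=cv2.connectedComponentsWithStats(m); k=1+st[1:,4].argmax()
    cn=max(cv2.findContours((l==k).astype(np.uint8),0,2)[0],key=cv2.contourArea)
    a=cv2.approxPolyDP(cv2.convexHull(cn),3,True)[:,0]
    for u in a: print(n,u,plane(K,*u,.4).round(3),plane(K,*u,.41).round(3))
for n,u in (('base L',(193,308)),('base R',(298,308)),('base fR',(298,285)),('base fL',(203,280))): p(n,plane(S,*u,.012))
p('side base front near',plane(D,210,300,.012));p('side base front far',plane(D,225,230,.012))
p('W base front edge',plane(W,397,5,.012));p('W',plane(W,397,265,.012))
p('beaker',plane(S,142,243,0));p('rack',plane(S,360,268,.045));p('reagent top side',plane(D,293,192,.15)); p('reag cap wrist',plane(W,212,345,.15))
p('ob side base',plane(D,291,222,0)); p('other side base',plane(D,258,200,0))
p('proj seat? ',proj(D,[.6,0,.24]))
```

```text
bar+y end z.15 scene [0.5019 0.3037 0.15  ]
  side [0.5043 0.308  0.15  ]
bar-y end scene [0.5214 0.1943 0.15  ]
  side [0.5282 0.1811 0.15  ]
(array([0.50320664, 0.30571302, 0.14946527]), [np.float64(0.0017255188864250433), np.float64(0.0017255188864251244)]) (array([0.52833773, 0.19301261, 0.15928827]), [np.float64(0.0013620627830345307), np.float64(0.001362062783034437)])
nut (array([ 0.67641546, -0.0066149 ,  0.42100605]), [np.float64(7.772486768823843e-05), np.float64(7.772486768840384e-05)])
tip (array([ 0.620128  , -0.0220587 ,  0.23225775]), [np.float64(0.0030328022431286715), np.float64(0.0030328022431285392)]) foot (array([ 0.67768829, -0.00481446,  0.24186272]), [np.float64(0.002818750820572151), np.float64(0.002818750820572193)])
scene [187 164] [ 0.643 -0.184  0.4  ] [ 0.654 -0.179  0.41 ]
scene [303 166] [0.607 0.155 0.4  ] [0.618 0.155 0.41 ]
scene [308 219] [0.806 0.177 0.4  ] [0.815 0.176 0.41 ]
scene [176 218] [ 0.848 -0.157  0.4  ] [ 0.856 -0.153  0.41 ]
side [248 121] [ 0.659 -0.195  0.4  ] [ 0.655 -0.167  0.41 ]
side [242 171] [0.621 0.137 0.4  ] [0.617 0.156 0.41 ]
side [230 175] [0.644 0.16  0.4  ] [0.64  0.178 0.41 ]
side [154 173] [0.815 0.173 0.4  ] [0.806 0.191 0.41 ]
side [172 134] [ 0.852 -0.06   0.4  ] [ 0.842 -0.036  0.41 ]
side [216 120] [ 0.757 -0.19   0.4  ] [ 0.75  -0.162  0.41 ]
base L [ 0.9006 -0.1496  0.012 ]
base R [0.8555 0.1852 0.012 ]
base fR [0.7728 0.1805 0.012 ]
base fL [ 0.797  -0.1414  0.012 ]
side base front near [0.7135 0.1677 0.012 ]
side base front far [ 0.7406 -0.1587  0.012 ]
W base front edge [0.7045 0.1487 0.012 ]
W [ 0.7359 -0.1226  0.012 ]
beaker [ 0.6682 -0.4068  0.    ]
rack [0.6996 0.3834 0.045 ]
reagent top side [ 0.5125 -0.2159  0.15  ]
reag cap wrist [ 0.5387 -0.1171  0.15  ]
ob side base [ 0.5151 -0.255   0.    ]
other side base [ 0.6559 -0.3929  0.    ]
proj seat?  [258.9584 200.5336]
```

{"op": "arm_command", "data": {"plan": [[[0.2,0,0],[0,0,0],85],[[0.3,0,0],[0,0,0],85],[[0.3,0,0],[0,0,0],85],[[0.3,-0.1,0],[0,0,0],85],[[0.3,-0.1,0],[0,0,0],85],[[0.3,-0.2,0],[0,0,0],85],[[0.1,-0.1,0],[0,0,0],85],[[0,0,0],[0,0,0],85]]}}

```text
t: 0.95
tcp_pos: [0.5239, 0.1815, 0.25]
tcp_rot: [0.706, 0.708, -0.0, -0.0]
ft_force: [0.7, 0.0, 0.5]
grip_width: 0.085
finger_force: 0.0
```

Run:
```python
from h import *
s=r.get_state(); print(s['t'],s['tcp_pos'],s['tcp_rot'],s['ft_force'])
grab('wrist','w1.png'); grab('side','side1.png'); grab('scene','scene1.png')
a=load('w1.png')[2]; b=load('side1.png')[2]
out=np.vstack([np.hstack([cv2.resize(a,(400,300)),cv2.resize(b[260:335,240:340],(400,300),interpolation=2)]),np.hstack([cv2.resize(b[130:205+20,200:325],(400,300),interpolation=2),cv2.resize(load('scene1.png')[2][150:300,130:330],(400,300),interpolation=2)])])
cv2.imwrite('pics/c1.png',out[:,:,::-1])
```

```text
0.95 [0.52387471 0.18151476 0.25001629] [ 7.06168877e-01  7.08043327e-01 -1.20002830e-04 -3.86294532e-04] [0.731199   0.02400926 0.5205278 ]
```

View pics/c1.png

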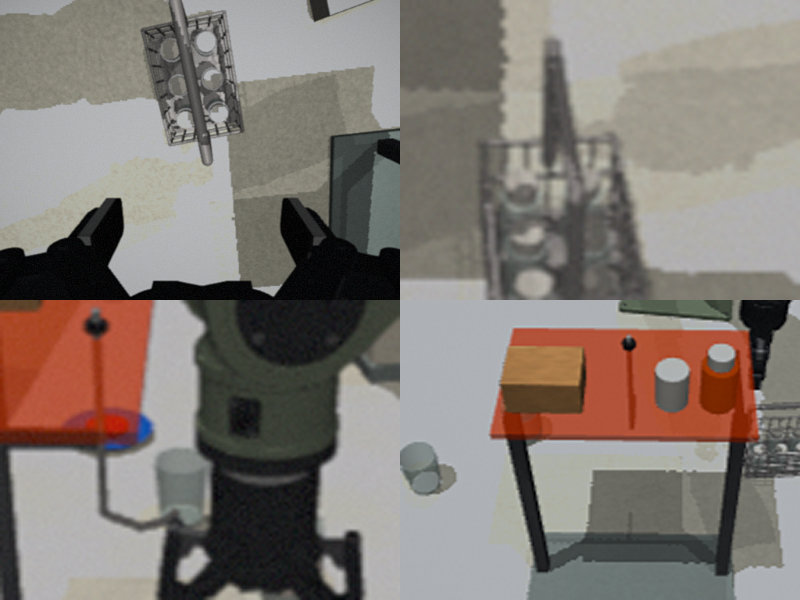

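The wrist view shows the bar running from (266,202) up to (227,3), and the basket is turned about 11°. The side view has the hook's stem foot at (232,197) and its lowest point at (244,202).

Run:
```python
from h import *
W=load('w1.png');D=load('side1.png');W0=load('wrist0.png')
a=plane(W,265,207,.15);b=plane(W,228,6,.15)
print(a,b,np.linalg.norm(a-b),np.degrees(np.arctan2(-(b-a)[0],(b-a)[1])))
print(tri([ray(W,265,207),ray(D,278,271)]),tri([ray(W,228,6),ray(D,283.75,311)]))
# bar axis centreline via mask: grey-dark pixels near line
im=W[2].astype(int).sum(2)/3
for v in (30,60,90,120,150,180,200):
    u0=228+(265-228)*(v-6)/201; print(v,round(u0),im[v,int(u0)-12:int(u0)+13].astype(int))
for z in (.225,.235,.245): print(z,'seat low px',proj(D,[.645,-.0105,z]),'foot',proj(D,[.6765,-.0065,z+.01]),'w0 tip',proj(W0,[.613,-.0145,z]),'w0 foot',proj(W0,[.6765,-.0065,z]))
```

```text
[0.52845865 0.17787549 0.15      ] [0.50599561 0.30123129 0.15      ] 0.12538436726191812 10.32045114224294
(array([0.52852583, 0.17642321, 0.14579692]), [np.float64(1.8704428336420246e-05), np.float64(1.870442833623082e-05)]) (array([0.50499612, 0.30244857, 0.14386649]), [np.float64(0.000510286961660195), np.float64(0.0005102869616604153)])
30 232 [ 78  57  51  60  67  70  78  98 132 153 160 151 139 123 119 108 101  84
  59  37  49  79 111 114 129]
60 238 [135 126 110  70  59  70  78  75  84  90  99 104 100  87  81  85  80  77
  84  96 118 128 111  92  96]
90 243 [ 93  93  78  62  58  67  73  82  80  94 100  94  90  83  77  72  67  65
  57  75  91  97  91  94  94]
120 249 [126 123 108  87  66  53  65  77  78  86  85  91  94  91  85  80  76  65
  61  69 111 139 141 117  77]
150 255 [123 125 130 126 102  60  61  70  77  80  84  96  91  87  87  78  75  66
  64  76 107 137 142 144 135]
180 260 [115 117 122 132 112  65  59  66  79  83  84  88  87  85  82  72  74  70
  61  42  44 101 159 185 183]
200 264 [176 182 183 187 182 153  97  78  98 112 122 133 150 157 152 141 126 116
 105  85  92
[... 197 characters left out ...]
78341331), np.float64(279.06347527048854)) w0 foot (np.float64(471.3762297820166), np.float64(264.2693863598576))
0.235 seat low px (np.float64(243.71360812122182), np.float64(199.03909137809467)) foot (np.float64(232.3815417440206), np.float64(195.9768618224889)) w0 tip (np.float64(341.9009937057666), np.float64(290.5944442944158)) w0 foot (np.float64(484.46919738146124), np.float64(275.0696804454704))
0.245 seat low px (np.float64(243.6421687751095), np.float64(196.00907677541943)) foot (np.float64(232.2557789998428), np.float64(192.91658473138602)) w0 tip (np.float64(347.2696960821944), np.float64(303.6135555004073)) w0 foot (np.float64(499.28001530465497), np.float64(287.28701681356347))
```

```bash
cat >> h.py <<'E'
def rot(yaw,lean): return R.from_euler('z',yaw,degrees=True)*R.from_euler('y',-lean,degrees=True)*R.from_quat([.7071068,.7071068,0,0])
def togo(p,yaw,lean):
    s=r.get_state(); Rc=R.from_quat(s['tcp_rot']); Rt=rot(yaw,lean)
    w=(Rc.inv()*Rt).as_rotvec()/(np.pi/4); d=Rt.inv().apply(np.array(p)-s['tcp_pos'])*10
    print('t',round(s['t'],2),'pos',s['tcp_pos'].round(4),'turn',w.round(3),'shift after turn',d.round(3),'F',s['ft_force'].round(1),'grip',round(s['grip_width'],4),s['finger_force'])
    return s
E
python3 - <<'E'
from h import *
g=np.array([.511,.274,.150]); z=rot(10.3,42).apply([0,0,1]); togo(g-.08*z,10.3,42); print(g-.08*z,z)
E
```

```text
t 1.1 pos [0.5256 0.1789 0.25  ] turn [-0.931  0.085 -0.22 ] shift after turn [ 0.962 -0.649 -0.039] F [0.4 0.6 0.3] grip 0.0851 0.0
[0.45833219 0.26442864 0.20945159] [ 0.65834759  0.11964203 -0.74314483]
```

{"op": "arm_command", "data": {"plan": [[[0,0,0],[-0.155,0.014,-0.037],65],[[0,0,0],[-0.155,0.014,-0.037],65],[[0,0,0],[-0.155,0.014,-0.037],65],[[0,0,0],[-0.155,0.014,-0.037],65],[[0,0,0],[-0.155,0.014,-0.037],65],[[0,0,0],[-0.155,0.014,-0.037],65],[[0,0,0],[0,0,0],65],[[0,0,0],[0,0,0],65]]}}

```text
t: 1.9
tcp_pos: [0.5503, 0.1956, 0.3009]
tcp_rot: [0.612, 0.727, 0.233, 0.207]
ft_force: [-0.1, -0.6, 0.2]
grip_width: 0.0646
finger_force: 0.0
```

Run:
```python
from h import *
g=np.array([.511,.274,.150]); z=rot(10.3,42).apply([0,0,1]); s=togo(g-.08*z,10.3,42); print(s['q'])
```

```text
t 1.9 pos [0.5503 0.1956 0.3009] turn [-0.126  0.026 -0.001] shift after turn [ 0.842 -1.193  0.157] F [-0.1 -0.6  0.2] grip 0.0646 0.0
[-7.26203979e-01  5.23399204e-01  3.72623549e-01  2.03627170e+00
  2.92764007e-02  1.22948698e-03 -3.15848120e-01]
```

```bash
cat > kin.py <<'E'
from h import *
def Rots(q):
    out=[];A=R.identity()
    for i,a in enumerate(q):
        A=A*R.from_euler('zyzyzyz'[i],a); out.append(A)
    return out
E
python3 - <<'E'
from kin import *
s=r.get_state(); q0=[-0.042,0.707,-0.028,1.485,0.022,0.951,-0.075]
st=[(q0,[.575,0,.25],R.from_quat([.7071,.7071,0,0])),(s['q'],s['tcp_pos'],R.from_quat(s['tcp_rot']))]
A=[];b=[]
for q,p,Rt in st:
    o=Rots(q); print((o[6].inv()*Rt).as_rotvec(degrees=True))
    # h,L1,L2,d 
    cols=np.array([[0,0,1],o[1].apply([0,0,1]),o[3].apply([0,0,1]),o[5].apply([0,0,1])]).T
    A.append(cols);b.append(p)
A=np.vstack(A);b=np.hstack(b);x=np.linalg.lstsq(A,b,rcond=None);print(x[0],A@x[0]-b, x[3])
E
```

```text
[-5.95575889e-02 -4.07263921e-02  8.99374529e+01]
[-7.47260121  7.47260121 73.41986813]
[ 1.57493192 -0.45167195  0.98251561  0.2780722 ] [-0.0716235  -0.04865515  0.13185842  0.02095984 -0.15448599 -0.13185842] [2.4650052  1.30397202 0.43770892 0.17837382]
```

Run:
```python
from kin import *
import itertools
s=r.get_state(); q0=np.array([-0.042,0.707,-0.028,1.485,0.022,0.951,-0.075])
st=[(q0,np.array([.575,0,.25]),R.from_quat([.7071,.7071,0,0])),(s['q'],s['tcp_pos'],R.from_quat(s['tcp_rot']))]
res=[]
for sg in itertools.product([1,-1],repeat=7):
    if sg[0]*sg[1]*sg[3]*sg[5]<0 : pass
    o=[Rots(np.array(sg)*q) for q,_,_ in st]
    off=[a[6].inv()*t[2] for a,t in zip(o,st)]
    e=np.degrees((off[0].inv()*off[1]).magnitude())
    A=np.vstack([np.array([[0,0,1],a[1].apply([0,0,1]),a[3].apply([0,0,1]),a[5].apply([0,0,1])]).T for a in o]);b=np.hstack([t[1] for t in st])
    x=np.linalg.lstsq(A,b,rcond=None)[0]; res.append((e,np.abs(A@x-b).max(),sg,x.round(3)))
for t in sorted(res,key=lambda t:t[0])[:4]: print(t)
```

```text
(np.float64(0.09017591729392889), np.float64(0.03331849903333642), (-1, 1, -1, 1, -1, 1, -1), array([0.419, 0.457, 0.335, 0.313]))
(np.float64(2.841246060837396), np.float64(0.044340302600800574), (-1, 1, -1, 1, 1, 1, -1), array([0.41 , 0.46 , 0.335, 0.307]))
(np.float64(16.38896201048047), np.float64(0.15481825048486553), (1, 1, 1, 1, -1, 1, 1), array([ 1.565, -0.449,  0.983,  0.269]))
(np.float64(19.047089033503305), np.float64(0.15448599474838678), (1, 1, 1, 1, 1, 1, 1), array([ 1.575, -0.452,  0.983,  0.278]))
```

```bash
cat >> h.py <<'E'
import json
_t=togo
def togo(p,yaw,lean):
    s=_t(p,yaw,lean); open('log.jsonl','a').write(json.dumps([list(map(float,s[k])) for k in('q','tcp_pos','tcp_rot')])+'\n'); print('q',np.round(s['q'],2)); return s
E
python3 - <<'E'
from h import *
g=np.array([.511,.274,.150]); z=rot(10.3,36).apply([0,0,1]); s=togo(g-.07*z,10.3,36)
E
```

```text
t 1.9 pos [0.5503 0.1956 0.3009] turn [ 0.007  0.026 -0.003] shift after turn [ 0.842 -1.087  0.376] F [-0.1 -0.6  0.2] grip 0.0646 0.0
q [-0.73  0.52  0.37  2.04  0.03  0.   -0.32]
```

{"op": "arm_command", "data": {"plan": [[[0.2,-0.27,0.09],[0,0,0],65],[[0.2,-0.27,0.09],[0,0,0],65],[[0.2,-0.27,0.09],[0,0,0],65],[[0.2,-0.27,0.1],[0,0.02,0],65],[[0,0,0],[0,0,0],65],[[0,0,0],[0,0,0],65]]}}

```text
t: 2.5
tcp_pos: [0.4895, 0.2814, 0.2486]
tcp_rot: [0.62, 0.733, 0.205, 0.19]
ft_force: [-0.3, -1.0, 0.4]
grip_width: 0.0652
finger_force: 0.0
```

Run:
```python
from h import *
g=np.array([.511,.274,.150]); z=rot(10.3,36).apply([0,0,1]); s=togo(g-.07*z,10.3,36)
```

```text
t 2.5 pos [0.4895 0.2814 0.2486] turn [-0.079  0.039 -0.003] shift after turn [-0.111 -0.42   0.214] F [-0.3 -1.   0.4] grip 0.0652 0.0
q [-1.03  0.64  0.5   2.07 -0.29  0.   -0.23]
```

```bash
cat > kin.py <<'E'
from h import *
from scipy.optimize import least_squares
SG=np.array([-1,1]*3+[-1])
def Rots(q):
    out=[];A=R.identity()
    for i,a in enumerate(np.array(q)*SG): A=A*R.from_euler('zyzyzyz'[i],a); out.append(A)
    return out
ex,ez=np.eye(3)[0],np.eye(3)[2]
def cols(q):
    o=Rots(q); return np.array([ez,o[1].apply(ez),o[3].apply(ez),o[5].apply(ez),o[2].apply(ex),o[3].apply(ex),o[5].apply(ex)]).T
st=[(np.array([-0.042,0.707,-0.028,1.485,0.022,0.951,-0.075]),np.array([.575,0,.25]))]+[(np.array(d[0]),np.array(d[1])) for d in map(json.loads,open('log.jsonl'))]
A=np.vstack([cols(q) for q,_ in st]);b=np.hstack([p for _,p in st])
X,_,_,sv=np.linalg.lstsq(A,b,rcond=None)
OFF=Rots(st[0][0])[6].inv()*R.from_quat([.7071068,.7071068,0,0])
lo=np.array([-2.71,-.32,-1.57,0,-1.46,0,-2.83])+.02;hi=np.array([2.71,2.16,1.52,2.45,4.6,2.02,2.83])-.02
def ik(p,yaw,lean,q0,flip=False):
    Rt=rot(yaw,lean)*(R.from_euler('z',180,degrees=True) if flip else R.identity())
    f=lambda q:np.r_[(cols(q)@X-p)*5,((Rots(q)[6]*OFF).inv()*Rt).as_rotvec(),.001*(q-q0)]
    s=least_squares(f,np.clip(q0,lo+.01,hi-.01),bounds=(lo,hi)); return s.x,np.abs(s.fun[:6]).max()
E
python3 - <<'E'
from kin import *
print(X.round(4),(A@X-b).round(4),sv.round(3))
q0=st[-1][0]
for nm,p,y in(('grasp',[.511,.274,.15],10.3),('pre',[.47,.265,.205],10.3),('seat',[.641,.024,.24],6.5),('seatpre',[.58,.02,.30],6.5)):
    for l in (25,30,35,38,42,45):
        a=[ik(np.array(p),y,l,np.array(s),f) for s in(q0,[-.04,.7,0,1.5,0,.3,-.1]) for f in (0,)]+[ik(np.array(p),y,l,np.array([-.04,.7,0,1.5,3,.3,-.1]),True)]
        print(nm,l,[round(e,3) for _,e in a],a[0][0].round(2))
E
```

```text
[ 0.4549  0.6289  0.382   0.4239 -0.0614  0.094   0.044 ] [-0.0027  0.0318  0.0004  0.0078  0.008   0.0008 -0.0093 -0.0037 -0.0012] [3.407 2.942 0.579 0.55  0.302 0.087 0.022]
grasp 25 [np.float64(0.016), np.float64(0.016), np.float64(0.0)] [-0.77  0.8   0.26  1.96 -0.    0.02 -0.45]
grasp 30 [np.float64(0.078), np.float64(0.078), np.float64(0.0)] [-0.86  0.81  0.34  1.96 -0.    0.02 -0.5 ]
grasp 35 [np.float64(0.132), np.float64(0.132), np.float64(0.0)] [-0.96  0.84  0.43  1.96 -0.    0.02 -0.57]
grasp 38 [np.float64(0.16), np.float64(0.16), np.float64(0.0)] [-1.03  0.86  0.49  1.96 -0.    0.02 -0.62]
grasp 42 [np.float64(0.187), np.float64(0.187), np.float64(0.0)] [-1.14  0.91  0.59  1.96 -0.    0.02 -0.71]
grasp 45 [np.float64(0.201), np.float64(0.201), np.float64(0.009)] [-1.23  0.95  0.66  1.96 -0.    0.02 -0.79]
pre 25 [np.float64(0.0), np.float64(0.0), np.float64(0.0)] [-0.82  0.67  0.31  2.04 -0.24  0.06 -0.19]
pre 30 [np.float64(0.046), np.float64(0.046), np.float64(0.0)] [-0.94  0.69  0.39  2.06 -0.    0.02 -0.51]
pre 35 [np.float64(0.101), np.float64(0.101), np.float64(0.0
[... 975 characters left out ...]
6  0.64 -0.19  1.92  0.    0.02  0.16]
seatpre 25 [np.float64(0.0), np.float64(0.0), np.float64(0.0)] [ 0.    0.49  0.04  1.87 -0.22  0.36  0.34]
seatpre 30 [np.float64(0.0), np.float64(0.0), np.float64(0.0)] [-0.07  0.5  -0.05  2.13  2.    0.02 -1.99]
seatpre 35 [np.float64(0.01), np.float64(0.01), np.float64(0.016)] [ 0.11  0.48 -0.15  2.05  0.    0.02  0.12]
seatpre 38 [np.float64(0.056), np.float64(0.056), np.float64(0.063)] [ 0.14  0.48 -0.17  2.05  0.    0.02  0.13]
seatpre 42 [np.float64(0.118), np.float64(0.118), np.float64(0.0)] [ 0.17  0.48 -0.2   2.05  0.    0.02  0.14]
seatpre 45 [np.float64(0.164), np.float64(0.164), np.float64(0.015)] [ 0.21  0.47 -0.24  2.05  0.    0.02  0.15]
```

{"op": "arm_command", "data": {"plan": [[[0,0.15,0],[0.13,0,0],65],[[0,0.15,0],[0.13,0,0],65],[[0,0.15,0],[0.13,0,0],65],[[0,0.15,0],[0.13,0,0],65],[[0,0,0],[0,0,0],65],[[0,0,0],[0,0,0],65]]}}

```text
t: 3.1
tcp_pos: [0.5422, 0.2893, 0.2719]
tcp_rot: [0.646, 0.758, 0.059, 0.066]
ft_force: [0.3, 0.6, -0.0]
grip_width: 0.0651
finger_force: 0.0
```

Run:
```python
from h import *
togo([.5235,.205,.15],10.3,42)
from kin import *
print(X.round(4),np.abs(A@X-b).max())
q=st[-1][0]; Rc=Rots(q)[6]*OFF
fa=Rots(q)[3].apply(ez); wt=Rc.inv().apply(fa)  # forearm axis in tool
h=1e-4; dq=np.zeros(7);dq[4]=h
dp=Rc.inv().apply((cols(q+dq)@X-cols(q)@X)/h); w=((Rc.inv()*(Rots(q+dq)[6]*OFF)).as_rotvec())/h
print('fa lean',fa,'tool-axis',wt,'q5 rate w',w,'dp',dp)
print('per 8deg row: turn',(w*np.radians(8)/(np.pi/4)).round(4),'shift',(dp*np.radians(8)*10).round(3))
```

```text
t 3.1 pos [0.5422 0.2893 0.2719] turn [-0.71   0.04  -0.012] shift after turn [-0.796 -1.064  0.682] F [ 0.3  0.6 -0. ] grip 0.0651 0.0
q [-0.8   0.72  0.43  1.49 -0.27  0.84 -0.16]
[0.4525 0.4885 0.3096 0.2981 0.0864 0.0449 0.0364] 0.03399729945804713
fa lean [ 0.81326185  0.23760736 -0.53117597] tool-axis [0.12091293 0.7344271  0.66782999] q5 rate w [-0.12091293 -0.7344271  -0.66782999] dp [-2.43106211e-01  3.99457003e-02  8.60701057e-05]
per 8deg row: turn [-0.0215 -0.1306 -0.1187] shift [-0.339  0.056  0.   ]
```

{"op": "arm_command", "data": {"plan": [[[0,0.0,0],[-0.09,0,0],65],[[0,0.0,0],[-0.09,0,0],65],[[0,0,0],[-0.09,0,0],65],[[0,0,0],[-0.09,0,0],65],[[0,0,0],[0,0,0],65]]}}

```text
t: 3.6
tcp_pos: [0.5395, 0.2911, 0.2719]
tcp_rot: [0.629, 0.744, 0.166, 0.156]
ft_force: [-0.1, -0.1, 0.3]
grip_width: 0.0648
finger_force: 0.0
```

```bash
cat > kin.py <<'E'
from h import *
from scipy.optimize import least_squares
SG=np.array([-1,1]*3+[-1])
def Rots(q):
    out=[];A=R.identity()
    for i,a in enumerate(np.array(q)*SG): A=A*R.from_euler('zyzyzyz'[i],a); out.append(A)
    return out
ex,ey,ez=np.eye(3)
def cols(q):
    o=Rots(q); return np.array([ez]+[o[i].apply(e) for i,e in((0,ex),(0,ey),(1,ex),(1,ez),(2,ex),(2,ey),(3,ex),(3,ez),(4,ex),(4,ey),(5,ex),(5,ez),(6,ex),(6,ey))]).T
st=[(np.array([-0.042,0.707,-0.028,1.485,0.022,0.951,-0.075]),np.array([.575,0,.25]))]+[(np.array(d[0]),np.array(d[1])) for d in map(json.loads,open('log.jsonl'))]
A=np.vstack([cols(q) for q,_ in st]);b=np.hstack([p for _,p in st])
pr=np.zeros(15);pr[[0,4,8,12]]=.35,.4,.4,.25
lam=np.full(15,.02);lam[[0,4,8,12]]=.004
X=np.linalg.lstsq(np.vstack([A,np.diag(lam)]),np.r_[b,lam*pr],rcond=None)[0]
OFF=Rots(st[0][0])[6].inv()*R.from_quat([.7071068,.7071068,0,0])
lo=np.array([-2.71,-.32,-1.57,0,-1.46,0,-2.83])+.02;hi=np.array([2.71,2.16,1.52,2.45,4.6,2.02,2.83])-.02
def ik(p,yaw,lean,q0,flip=False):
    Rt=rot(yaw,lean)*(R.from_euler('z',180,degrees=True) if flip else R.identity())
    f=lambda q:np.r_[(cols(q)@X-p)*5,((Rots(q)[6]*OFF).inv()*Rt).as_rotvec(),.001*(q-q0)]
    s=least_squares(f,np.clip(q0,lo+.01,hi-.01),bounds=(lo,hi)); return s.x,np.abs(s.fun[:6]).max()
E
python3 - <<'E'
from h import *
togo([.5235,.205,.15],10.3,42)
from kin import *
print(X.round(3),np.abs(A@X-b).reshape(-1,3).max(1).round(4))
q=st[-1][0]; Rc=Rots(q)[6]*OFF
h=1e-4; dq=np.zeros(7);dq[4]=h
dp=Rc.inv().apply((cols(q+dq)@X-cols(q)@X)/h); w=((Rc.inv()*(Rots(q+dq)[6]*OFF)).as_rotvec())/h
print('per 8deg row: turn',(w*np.radians(8)/(np.pi/4)).round(4),'shift',(dp*np.radians(8)*10).round(3))
E
```

```text
t 3.6 pos [0.5395 0.2911 0.2719] turn [-0.351  0.038 -0.003] shift after turn [-0.818 -1.047  0.698] F [-0.1 -0.1  0.3] grip 0.0648 0.0
q [-0.93  0.65  0.49  1.79 -0.26  0.35 -0.19]
[ 0.312  0.002 -0.011 -0.002  0.518 -0.002 -0.019 -0.002  0.29   0.001
  0.001 -0.001  0.29  -0.001 -0.003] [0.     0.     0.     0.     0.0001]
per 8deg row: turn [-0.012  -0.0601 -0.1669] shift [-0.136  0.03  -0.001]
```

{"op": "arm_command", "data": {"plan": [[[0,0,0],[-0.06,0,0],65],[[0,0,0],[-0.06,0,0],65],[[0,0,0],[0,0,0],65]]}}

```text
t: 3.9
tcp_pos: [0.5404, 0.2912, 0.2718]
tcp_rot: [0.621, 0.735, 0.2, 0.184]
ft_force: [0.7, 0.1, -0.5]
grip_width: 0.0649
finger_force: 0.0
```

```bash
cat > sw.py <<'E'
from h import *
togo([.5235,.205,.15],10.3,42)
from kin import *
print(X.round(3),np.abs(A@X-b).reshape(-1,3).max(1).round(4))
q=st[-1][0]; Rc=Rots(q)[6]*OFF
h=1e-4; dq=np.zeros(7);dq[4]=h
dp=Rc.inv().apply((cols(q+dq)@X-cols(q)@X)/h); w=((Rc.inv()*(Rots(q+dq)[6]*OFF)).as_rotvec())/h
print('per 8deg row: turn',(w*np.radians(8)/(np.pi/4)).round(4),'shift',(dp*np.radians(8)*10).round(3))
for a in (45,90,135,180):
    qq=q.copy();qq[4]+=np.radians(a);print(a,(cols(qq)@X).round(3),(Rots(qq)[6]*OFF).apply(ez).round(2))
E
python3 sw.py
```

```text
t 3.9 pos [0.5404 0.2912 0.2718] turn [-0.233  0.038 -0.001] shift after turn [-0.818 -1.053  0.691] F [ 0.7  0.1 -0.5] grip 0.0649 0.0
q [-0.96  0.65  0.51  1.87 -0.26  0.19 -0.21]
[ 0.312  0.002 -0.011 -0.001  0.52  -0.001 -0.02  -0.001  0.29   0.
  0.001 -0.001  0.291 -0.    -0.003] [0. 0. 0. 0. 0. 0.]
per 8deg row: turn [-0.007  -0.0327 -0.1746] shift [-0.074  0.018 -0.   ]
45 [0.565 0.261 0.288] [ 0.6  -0.04 -0.8 ]
90 [0.596 0.261 0.316] [ 0.71 -0.05 -0.7 ]
135 [0.616 0.289 0.339] [ 0.78  0.05 -0.62]
180 [0.613 0.331 0.343] [ 0.77  0.19 -0.6 ]
```

{"op": "arm_command", "data": {"plan": [[[-0.074,0.018,0],[-0.007,-0.033,-0.175],65],[[-0.074,0.018,0],[-0.007,-0.033,-0.175],65],[[-0.074,0.018,0],[-0.007,-0.033,-0.175],65],[[-0.074,0.018,0],[-0.007,-0.033,-0.175],65],[[-0.074,0.018,0],[-0.007,-0.033,-0.175],65],[[-0.074,0.018,0],[-0.007,-0.033,-0.175],65]]}}

```text
t: 4.5
tcp_pos: [0.5666, 0.2575, 0.2886]
tcp_rot: [0.283, 0.903, 0.072, 0.315]
ft_force: [0.4, 0.2, 1.2]
grip_width: 0.0653
finger_force: 0.0
```

```bash
python3 sw.py
```

```text
t 4.5 pos [0.5666 0.2575 0.2886] turn [-0.194  0.14   1.07 ] shift after turn [-0.439 -1.312  0.684] F [0.4 0.2 1.2] grip 0.0653 0.0
q [-1.02  0.68  0.62  1.88  0.17  0.15  0.2 ]
[ 0.309  0.001 -0.01  -0.002  0.523  0.    -0.021  0.001  0.29  -0.001
 -0.003  0.     0.29   0.001  0.001] [0.0001 0.     0.     0.0001 0.     0.0001 0.0001]
per 8deg row: turn [ 0.0052 -0.0265 -0.1757] shift [-0.061 -0.01  -0.   ]
45 [0.59  0.246 0.31 ] [ 0.69 -0.09 -0.72]
90 [0.612 0.26  0.332] [ 0.76 -0.05 -0.64]
135 [0.619 0.292 0.342] [ 0.79  0.06 -0.61]
180 [0.608 0.323 0.333] [ 0.76  0.17 -0.63]
```

{"op": "arm_command", "data": {"plan": [[[-0.061,-0.01,0],[0.005,-0.027,-0.175],65],[[-0.061,-0.01,0],[0.005,-0.027,-0.175],65],[[-0.061,-0.01,0],[0.005,-0.027,-0.175],65],[[-0.061,-0.01,0],[0.005,-0.027,-0.175],65],[[-0.061,-0.01,0],[0.005,-0.027,-0.175],65],[[-0.061,-0.01,0],[0.005,-0.027,-0.175],65]]}}

```text
t: 5.1
tcp_pos: [0.5914, 0.2429, 0.311]
tcp_rot: [-0.094, 0.92, -0.089, 0.369]
ft_force: [0.7, 0.3, -0.4]
grip_width: 0.0648
finger_force: 0.0
```

```bash
cat >> sw.py <<'E'
for f in (0,1):
  for p,l in (([.5235,.205,.15],42),([.5235,.205,.15],46),([.65,-.045,.24],42),([.65,-.045,.24],46)):
    a=ik(np.array(p),10.3,l,q,f); print(f,p,l,a[0].round(2),round(a[1],4))
E
python3 sw.py
```

```text
t 5.1 pos [0.5914 0.2429 0.311 ] turn [-0.214  0.232  2.13 ] shift after turn [-0.252 -1.624  0.704] F [ 0.7  0.3 -0.4] grip 0.0648 0.0
q [-1.07  0.71  0.74  1.89  0.59  0.09  0.59]
[ 0.312  0.    -0.01  -0.     0.522 -0.    -0.021  0.001  0.29  -0.001
 -0.001  0.001  0.29   0.     0.001] [0.0001 0.0001 0.0001 0.0001 0.     0.     0.0001 0.    ]
per 8deg row: turn [ 0.0084 -0.0123 -0.1772] shift [-0.03  -0.018 -0.   ]
45 [0.605 0.245 0.325] [ 0.74 -0.09 -0.67]
90 [0.613 0.259 0.334] [ 0.77 -0.04 -0.63]
135 [0.613 0.278 0.332] [ 0.77  0.02 -0.64]
180 [0.603 0.291 0.322] [ 0.74  0.06 -0.67]
0 [0.5235, 0.205, 0.15] 42 [-0.78  0.79  0.39  2.01 -1.44  0.02  1.03] 0.2873
0 [0.5235, 0.205, 0.15] 46 [-0.83  0.8   0.45  2.   -1.44  0.02  0.99] 0.3359
0 [0.65, -0.045, 0.24] 42 [ 0.28  0.69 -0.29  1.85 -1.44  0.02  1.74] 0.087
0 [0.65, -0.045, 0.24] 46 [ 0.33  0.7  -0.35  1.85 -1.44  0.02  1.77] 0.139
1 [0.5235, 0.205, 0.15] 42 [-0.4   0.86 -0.29  2.36  2.56  0.89  0.23] 0.0
1 [0.5235, 0.205, 0.15] 46 [-0.43  0.9  -0.26  2.41  2.63  1.03  0.14] 0.0
1 [0.65, -0.045, 0.24] 42 [ 0.44  0.75 -0.6   1.97  2.41  0.29  1.09] 0.0
1 [0.65, -0.045, 0.24] 46 [ 0.49  0.78 -0.67  2.03  2.6   0.41  0.94] 0.0
```

```bash
cat > plan.py <<'E'
from kin import *
from scipy.linalg import logm,expm
def T(Rm,p): M=np.eye(4);M[:3,:3]=Rm.as_matrix();M[:3,3]=p;return M
def fk(q): return T(Rots(q)[6]*OFF,cols(q)@X)
def rows(T0,T1,n):
    D=expm(np.real(logm(np.linalg.inv(T0)@T1))/n)
    print(n,'rows shift',(D[:3,3]*10).round(3),'turn',(R.from_matrix(D[:3,:3]).as_rotvec()/(np.pi/4)).round(3))
def cur(): s=r.get_state(); return T(R.from_quat(s['tcp_rot']),s['tcp_pos']),np.array(s['q'])
def solve(p,w,q0):
    f=lambda q:np.r_[(cols(q)@X-p)*10,(q[4:]-w)*5,.02*(q-q0)[:4]]
    return least_squares(f,np.clip(q0,lo+.01,hi-.01),bounds=(lo,hi)).x
E
cat > p1.py <<'E'
from plan import *
T0,q=cur(); print(q.round(2))
for p,w in (([.56,.22,.32],[.8,.5,.55]),([.56,.21,.32],[1.4,.55,.45]),([.55,.2,.32],[2,.6,.35]),([.53,.19,.31],[2.55,.7,.25])):
    q=solve(np.array(p),w,q); T1=fk(q); n=int(np.ceil(max(np.degrees(R.from_matrix(T0[:3,:3].T@T1[:3,:3]).magnitude())/7,np.linalg.norm(T1[:3,3]-T0[:3,3])/.03)))
    print(q.round(2),T1[:3,3].round(3),T1[:3,2].round(2)); rows(T0,T1,n); T0=T1
E
python3 p1.py
```

```text
[-1.07  0.71  0.74  1.89  0.59  0.09  0.59]
[-1.14  0.73  0.67  1.82  0.8   0.5   0.55] [0.56 0.22 0.32] [ 0.65 -0.37 -0.66]
4 rows shift [ 0.062 -0.053 -0.058] turn [ 0.086  0.033 -0.079]
[-1.17  0.76  0.63  1.97  1.4   0.55  0.45] [0.56 0.21 0.32] [ 0.76 -0.39 -0.51]
5 rows shift [ 0.013 -0.014  0.008] turn [ 0.039 -0.03  -0.14 ]
[-1.17  0.76  0.63  2.17  2.    0.6   0.35] [0.55 0.2  0.32] [ 0.85 -0.28 -0.44]
5 rows shift [ 0.027  0.005 -0.009] turn [ 0.021 -0.034 -0.129]
[-1.13  0.75  0.66  2.36  2.55  0.7   0.25] [0.53 0.19 0.31] [ 0.88 -0.13 -0.46]
4 rows shift [ 0.02   0.052 -0.027] turn [ 0.013 -0.049 -0.124]
```

{"op": "arm_command", "data": {"plan": [[[0.062,-0.053,-0.058],[0.086,0.033,-0.079],65],[[0.062,-0.053,-0.058],[0.086,0.033,-0.079],65],[[0.062,-0.053,-0.058],[0.086,0.033,-0.079],65],[[0.062,-0.053,-0.058],[0.086,0.033,-0.079],65],[[0,0,0],[0,0,0],65]]}}

```text
t: 5.6
tcp_pos: [0.559, 0.2217, 0.3194]
tcp_rot: [-0.151, 0.9, -0.26, 0.317]
ft_force: [0.9, -0.1, -0.7]
grip_width: 0.0651
finger_force: 0.0
```

```bash
sed -i 's/^for p,w in (.*/import sys\nL=[([.56,.22,.32],[.8,.5,.55]),([.56,.21,.32],[1.4,.55,.45]),([.55,.2,.32],[2,.6,.35]),([.53,.19,.31],[2.55,.7,.25])]\nfor p,w in L[int(sys.argv[1]):]:/' p1.py; python3 p1.py 1
```

```text
[-1.19  0.76  0.78  1.82  0.65  0.45  0.68]
[-1.22  0.82  0.7   1.97  1.4   0.55  0.45] [0.56 0.21 0.32] [ 0.78 -0.43 -0.46]
6 rows shift [ 0.011 -0.014  0.009] turn [ 0.048 -0.025 -0.126]
[-1.22  0.82  0.71  2.17  2.    0.6   0.35] [0.55 0.2  0.32] [ 0.86 -0.32 -0.4 ]
5 rows shift [ 0.027  0.005 -0.008] turn [ 0.021 -0.034 -0.129]
[-1.19  0.8   0.74  2.36  2.55  0.7   0.25] [0.53 0.19 0.31] [ 0.89 -0.16 -0.43]
4 rows shift [ 0.018  0.052 -0.027] turn [ 0.012 -0.05  -0.124]
```

Good: joint 6 is at 0.45 now. Continuing.

{"op": "arm_command", "data": {"plan": [[[0.01,-0.01,0.01],[0.048,-0.025,-0.126],65],[[0.01,-0.01,0.01],[0.048,-0.025,-0.126],65],[[0.01,-0.01,0.01],[0.048,-0.025,-0.126],65],[[0.01,-0.01,0.01],[0.048,-0.025,-0.126],65],[[0.01,-0.01,0.01],[0.048,-0.025,-0.126],65],[[0.01,-0.01,0.01],[0.048,-0.025,-0.126],65]]}}

```text
t: 6.2
tcp_pos: [0.5611, 0.2105, 0.3182]
tcp_rot: [-0.385, 0.762, -0.429, 0.294]
ft_force: [0.4, 1.3, -0.8]
grip_width: 0.065
finger_force: 0.0
```

```bash
python3 p1.py 2
```

```text
[-1.36  0.99  1.1   1.97  1.07  0.19  0.72]
[-1.36  1.1   0.96  2.17  2.    0.6   0.35] [0.55 0.2  0.32] [ 0.89 -0.42 -0.17]
7 rows shift [ 0.021  0.004 -0.007] turn [ 0.058  0.001 -0.132]
[-1.34  1.07  1.    2.36  2.55  0.7   0.25] [0.53 0.19 0.31] [ 0.93 -0.27 -0.25]
4 rows shift [ 0.011  0.052 -0.032] turn [ 0.012 -0.052 -0.123]
```

```bash
cat > sim.py <<'E'
from plan import *
def J(q):
    h=1e-5;T0=fk(q);out=[]
    for i in range(7):
        d=q.copy();d[i]+=h;T1=fk(d)
        out.append(np.r_[(T1[:3,3]-T0[:3,3])/h,R.from_matrix(T1[:3,:3]@T0[:3,:3].T).as_rotvec()/h])
    return np.array(out).T
def step(q,Tt,lam=.02,sub=6):
    for _ in range(sub):
        T0=fk(q); e=np.r_[Tt[:3,3]-T0[:3,3],R.from_matrix(Tt[:3,:3]@T0[:3,:3].T).as_rotvec()]
        Jq=J(q); q=np.clip(q+Jq.T@np.linalg.solve(Jq@Jq.T+lam**2*np.eye(6),e),lo-.02,hi+.02)
    return q
def delta(s,w): return T(R.from_rotvec(np.array(w)*np.pi/4),np.array(s)*.1)
E
python3 - <<'E'
from sim import *
q=np.array([-1.19,.76,.78,1.82,.65,.45,.68]);Tt=fk(q)
for k in range(6): Tt=Tt@delta([.01,-.01,.01],[.048,-.025,-.126]); q=step(q,Tt)
print(q.round(2),np.abs(fk(q)-Tt).max())
q=np.array([-.96,.65,.51,1.87,-.26,.19,-.21]);Tt=fk(q)
for k in range(6): Tt=Tt@delta([-.074,.018,0],[-.007,-.033,-.175]); q=step(q,Tt)
print(q.round(2),np.abs(fk(q)-Tt).max())
E
```

```text
[-1.36  0.99  1.1   1.97  1.07  0.21  0.72] 1.1520922549301815e-09
[-1.02  0.68  0.62  1.88  0.16  0.15  0.19] 1.0813572259849025e-13
```

```bash
cat > p2.py <<'E'
from sim import *
import itertools
_,qc=cur()
z=rot(10.3,44).apply(ez); pre=np.array([.5235,.205,.15])-.09*z
best=[]
for seed in ([-.4,.8,-.3,2.3,2.6,.9,.2],[-.8,.8,.3,2.3,2.6,.8,.2],[-1.2,.8,.8,2.3,2.6,.8,.2],[0,.8,-.8,2.2,2.2,.8,.5],[-1,.9,.6,2.3,3,1,-.1]):
  qs,e=ik(pre,10.3,44,np.array(seed),1)
  for via in (None,1):
    q=qc.copy();Tt=fk(q);R_=[];ok=True;mn=9
    for k in range(90):
        dq=(qs-q)
        if via and q[4]<1.8: dq=dq*np.array([1,1,1,1,1,0,1]); dq[5]=.6-q[5]
        v=J(q)@dq; sc=min(1,np.radians(7)/max(1e-9,np.linalg.norm(v[3:])),.035/max(1e-9,np.linalg.norm(v[:3])))
        Tn=T(R.from_rotvec(v[3:]*sc)*R.from_matrix(fk(q)[:3,:3]),fk(q)[:3,3]+v[:3]*sc)
        R_.append(np.linalg.inv(Tt)@Tn);Tt=Tn;q=step(q,Tt,sub=8)
        if np.abs(fk(q)-Tt).max()>.01: ok=False;break
        mn=min(mn,fk(q)[2,3])
        if sc==1 and np.linalg.norm(v)<.05: break
    ef=np.r_[fk(q)[:3,3]-pre]; er=R.from_matrix(fk(q)[:3,:3].T@fk(qs)[:3,:3]).magnitude()
    print(round(e,3),qs.round(2),'via',via,'ok',ok,k,q.round(2),ef.round(3),round(er,2),round(mn,3))
E
python3 p2.py
```

```text
0.058 [ 0.03  1.07 -1.55  2.43  1.8   1.63  0.89] via None ok True 35 [-0.42  0.86 -0.64  2.44  2.25  1.14  0.34] [ 0.005  0.059 -0.039] 0.07 0.013
0.058 [ 0.03  1.07 -1.55  2.43  1.8   1.63  0.89] via 1 ok True 24 [-0.17  0.87 -1.05  2.43  0.97  0.22  1.87] [-0.304  0.086 -0.044] 1.19 -0.024
0.058 [ 0.03  1.07 -1.55  2.43  1.8   1.63  0.89] via None ok True 35 [-0.42  0.86 -0.64  2.44  2.25  1.14  0.34] [ 0.005  0.059 -0.039] 0.07 0.013
0.058 [ 0.03  1.07 -1.55  2.43  1.8   1.63  0.89] via 1 ok True 24 [-0.17  0.87 -1.05  2.43  0.97  0.22  1.87] [-0.304  0.086 -0.044] 1.19 -0.024
0.058 [ 0.03  1.07 -1.55  2.43  1.8   1.63  0.89] via None ok True 35 [-0.42  0.86 -0.64  2.44  2.25  1.14  0.34] [ 0.005  0.059 -0.039] 0.07 0.013
0.058 [ 0.03  1.07 -1.55  2.43  1.8   1.63  0.89] via 1 ok True 24 [-0.17  0.87 -1.05  2.43  0.97  0.22  1.87] [-0.304  0.086 -0.044] 1.19 -0.024
0.058 [ 0.03  1.07 -1.55  2.43  1.8   1.63  0.89] via None ok True 35 [-0.42  0.86 -0.64  2.44  2.25  1.14  0.34] [ 0.005  0.059 -0.039] 0.07 0.013
0.058 [ 0.03  1.07 -1.55  2.43  1.8   1.63  0.89] via 1 ok True 24 [-0.17  0.87 -1.05  2.43  0.97  0.22  1.87] [-0.304  0.086 -0.044] 1.19 -0.024
0.058 [ 0.03  1.07 -1.55  2.43  1.8   1.63  0.89] via None ok True 35 [-0.42  0.86 -0.64  2.44  2.25  1.14  0.34] [ 0.005  0.059 -0.039] 0.07 0.013
0.058 [ 0.03  1.07 -1.55  2.43  1.8   1.63  0.89] via 1 ok True 24 [-0.17  0.87 -1.05  2.43  0.97  0.22  1.87] [-0.304  0.086 -0.044] 1.19 -0.024
```

```bash
cat > p3.py <<'E'
from sim import *
_,qc=cur()
rng=np.random.default_rng(0)
best=None
for tr in range(25):
  pre=np.array([.53,.12,.30])+rng.uniform(0,1,3)*[.08,.12,.06]; lean=rng.uniform(38,55)
  qs,e=ik(pre,10.3,lean,np.array([-.5,.8,0,2.2,2.6,.7,.2])+rng.normal(0,.3,7)*[1,.3,1,.3,1,.5,1],1)
  if e>.003: continue
  q=qc.copy();Tt=fk(q);R_=[];mn=9;mx=0;ok=False
  for k in range(60):
    dq=qs-q; v=J(q)@dq; sc=min(1,np.radians(7.5)/max(1e-9,np.linalg.norm(v[3:])),.035/max(1e-9,np.linalg.norm(v[:3])))
    F=fk(q);Tn=T(R.from_rotvec(v[3:]*sc)*R.from_matrix(F[:3,:3]),F[:3,3]+v[:3]*sc)
    R_.append(np.linalg.inv(Tt)@Tn);Tt=Tn;q0=q;q=step(q,Tt,sub=8)
    if np.abs(fk(q)-Tt).max()>.01 or np.abs(q-q0).max()>.13: break
    mn=min(mn,fk(q)[2,3]);mx=max(mx,fk(q)[0,3])
    if sc==1 and np.linalg.norm(v)<.03: ok=True;break
  if ok and mn>.23 and mx<.64 and (best is None or k<best[0]): best=(k,pre.round(3),lean,q.round(2),mn,mx,R_)
if best:
  print(best[:6])
  print([[(D[:3,3]*10).round(2).tolist(),(R.from_matrix(D[:3,:3]).as_rotvec()/(np.pi/4)).round(3).tolist()] for D in best[6]])
E
python3 p3.py
```

```text
(8, array([0.545, 0.201, 0.312]), 47.820694172803606, array([-0.88,  0.65,  0.67,  2.22,  1.59,  0.07,  1.26]), np.float64(0.23172965258134165), np.float64(0.563271116554603))
[[[0.26, 0.06, 0.23], [-0.077, 0.049, -0.113]], [[0.26, 0.09, 0.21], [-0.092, 0.037, -0.121]], [[0.25, 0.12, 0.18], [-0.105, 0.017, -0.128]], [[0.22, 0.14, 0.13], [-0.105, -0.01, -0.129]], [[0.17, 0.16, 0.06], [-0.096, -0.037, -0.131]], [[0.12, 0.15, -0.02], [-0.075, -0.062, -0.135]], [[0.07, 0.15, -0.11], [-0.048, -0.073, -0.142]], [[0.02, 0.05, -0.09], [-0.002, -0.015, -0.063]], [[0.01, -0.03, 0.0], [0.015, 0.002, -0.01]]]
```

{"op": "arm_command", "data": {"plan": [[[0.26,0.06,0.23],[-0.077,0.049,-0.113],65],[[0.26,0.09,0.21],[-0.092,0.037,-0.121],65],[[0.25,0.12,0.18],[-0.105,0.017,-0.128],65],[[0.22,0.14,0.13],[-0.105,-0.01,-0.129],65],[[0.17,0.16,0.06],[-0.096,-0.037,-0.131],65],[[0.12,0.15,-0.02],[-0.075,-0.062,-0.135],65],[[0.07,0.15,-0.11],[-0.048,-0.073,-0.142],65],[[0.02,0.05,-0.09],[0,-0.015,-0.063],65]]}}

```text
t: 7.0
tcp_pos: [0.484, 0.0736, 0.2409]
tcp_rot: [0.705, -0.65, 0.276, -0.059]
ft_force: [0.7, 0.9, 0.3]
grip_width: 0.0648
finger_force: 0.0
```

```bash
cat > p4.py <<'E'
from sim import *
import sys
# follow straight pose path to flipped targets in sim, report joints & rows
F180=R.from_euler('z',180,degrees=True)
def tgt(p,yaw,lean): return T(rot(yaw,lean)*F180,np.array(p))
def go(q,Tt,T1,vmax=.03,wmax=6,show=True):
    D=np.linalg.inv(Tt)@T1; n=max(1,int(np.ceil(max(np.linalg.norm(D[:3,3])/vmax,np.degrees(R.from_matrix(D[:3,:3]).magnitude())/wmax))))
    d=expm(np.real(logm(D))/n); mx=0
    for k in range(n): Tt=Tt@d; q0=q;q=step(q,Tt,sub=8);mx=max(mx,np.abs(q-q0).max())
    if show: print(n,'x',(d[:3,3]*10).round(3).tolist(),(R.from_matrix(d[:3,:3]).as_rotvec()/(np.pi/4)).round(4).tolist(),'q',q.round(2),'err',np.abs(fk(q)-Tt).max().round(4),'maxdq',mx.round(2))
    return q,T1
E
cat > p5.py <<'E'
from p4 import *
T0,q0=cur();print(q0.round(2),T0[:3,3].round(3))
C=np.array([.5172,.2396,.15]); yb=R.from_euler('z',10.3,degrees=True).apply([0,1,0])
for side in (-.035,.035):
 for L in (38,42,46):
  g=C+side*yb; z=rot(10.3,L).apply(ez); print('side',side,'lean',L)
  q,Tt=go(q0,T0,tgt([.55,.19,.30],10.3,L)); q,Tt=go(q,Tt,tgt(g-.05*z,10.3,L)); q,Tt=go(q,Tt,tgt(g,10.3,L))
  q,Tt=go(q,Tt,tgt(g+[0,0,.15],10.3,L)); S=np.array([.645,-.0105,.0])+side*R.from_euler('z',6.5,degrees=True).apply([0,1,0])
  q,Tt=go(q,Tt,tgt(S+[-.07,0,.30],6.5,L)); q,Tt=go(q,Tt,tgt(S+[0,0,.27],6.5,L));q,Tt=go(q,Tt,tgt(S+[0,0,.225],6.5,L))
E
python3 p5.py
```

```text
[-0.89  0.66  0.69  2.23  1.46  0.04  1.39] [0.484 0.074 0.241]
side -0.035 lean 38
5 x [-0.199, -0.209, -0.058] [0.0522, -0.0923, 0.0061] q [-0.43  0.49 -0.07  2.07  1.87  0.23  1.03] err 0.0001 maxdq 0.52
5 x [-0.039, 0.222, 0.108] [0.0, 0.0, -0.0] q [-0.3   0.74 -0.48  2.36  2.31  0.79  0.47] err 0.0 maxdq 0.17
2 x [-0.0, 0.0, 0.25] [0.0, 0.0, -0.0] q [-0.28  0.85 -0.47  2.29  2.37  0.82  0.47] err 0.0 maxdq 0.06
6 x [0.0, -0.154, -0.197] [0.0, 0.0, -0.0] q [-0.45  0.47 -0.14  2.13  1.86  0.31  0.99] err 0.0 maxdq 0.16
9 x [0.284, -0.015, 0.012] [-0.0, 0.0058, 0.0074] q [ 0.3   0.51 -0.35  2.07  2.37  0.09  0.96] err 0.0 maxdq 0.09
3 x [0.026, -0.121, 0.222] [0.0, -0.0, 0.0] q [ 0.21  0.63 -0.23  1.89  2.36  0.04  0.97] err 0.0 maxdq 0.06
2 x [0.0, 0.139, 0.177] [0.0, -0.0, 0.0] q [ 0.3   0.73 -0.39  1.94  2.4   0.21  0.97] err 0.0 maxdq 0.09
side -0.035 lean 42
5 x [-0.2, -0.21, -0.052] [0.0698, -0.0922, 0.0093] q [-0.41  0.5  -0.12  2.14  2.22  0.34  0.68] err 0.0 maxdq 0.31
5 x [-0.039, 0.236, 0.092] [0.0, 0.0, -0.0] q [-0.38  0.77 -0.4   2.44  2.45  0.91  0.29] err 0.0 maxdq 0
[... 3025 characters left out ...]
2.2   2.37  0.49  0.52] err 0.0 maxdq 0.38
6 x [-0.149, 0.207, 0.062] [0.0, -0.0, -0.0] q [-0.6   0.81 -0.35  2.41  2.35  1.01  0.2 ] err 0.0 maxdq 0.09
2 x [0.0, -0.0, 0.25] [0.0, -0.0, -0.0] q [-0.56  0.9  -0.33  2.32  2.41  1.    0.22] err 0.0 maxdq 0.05
6 x [-0.0, -0.18, -0.174] [0.0, -0.0, -0.0] q [-0.64  0.53 -0.17  2.17  2.07  0.56  0.62] err 0.0 maxdq 0.1
9 x [0.284, -0.017, 0.018] [-0.0, 0.0067, 0.0065] q [ 0.14  0.52 -0.36  2.24  2.73  0.44  0.46] err 0.0 maxdq 0.09
3 x [0.026, -0.089, 0.236] [-0.0, -0.0, -0.0] q [ 0.11  0.64 -0.31  2.06  2.73  0.38  0.5 ] err 0.0 maxdq 0.06
2 x [-0.0, 0.162, 0.156] [-0.0, -0.0, -0.0] q [ 0.13  0.74 -0.35  2.11  2.78  0.52  0.48] err 0.0 maxdq 0.07
```

{"op": "arm_command", "data": {"plan": [[[-0.125,-0.13,-0.033],[0.044,-0.058,0.006],65],[[-0.125,-0.13,-0.033],[0.044,-0.058,0.006],65],[[-0.125,-0.13,-0.033],[0.044,-0.058,0.006],65],[[-0.125,-0.13,-0.033],[0.044,-0.058,0.006],65],[[-0.125,-0.13,-0.033],[0.044,-0.058,0.006],65],[[-0.125,-0.13,-0.033],[0.044,-0.058,0.006],65],[[-0.125,-0.13,-0.033],[0.044,-0.058,0.006],65],[[-0.125,-0.13,-0.033],[0.044,-0.058,0.006],65]]}}

```text
t: 7.8
tcp_pos: [0.5468, 0.1881, 0.2982]
tcp_rot: [0.716, -0.601, 0.231, -0.271]
ft_force: [0.2, -0.6, -0.2]
grip_width: 0.0651
finger_force: 0.0
```

```bash
cat > p6.py <<'E'
from p4 import *
T0,q0=cur();print(q0.round(2),T0[:3,3].round(3),T0[:3,2].round(2))
L=42;C=np.array([.5172,.2396,.15]); yb=R.from_euler('z',10.3,degrees=True).apply([0,1,0])
g=C-.035*yb; z=rot(10.3,L).apply(ez); print(g)
q,Tt=go(q0,T0,tgt(g-.045*z,10.3,L)); q,Tt=go(q,Tt,tgt(g,10.3,L),.015)
E
python3 p6.py
```

```text
[-0.42  0.5  -0.11  2.14  2.2   0.34  0.69] [0.547 0.188 0.298] [ 0.66  0.11 -0.75]
[0.52345808 0.20516402 0.15      ]
5 x [-0.042, 0.228, 0.104] [0.0015, -0.0021, -0.0004] q [-0.37  0.78 -0.4   2.43  2.46  0.91  0.29] err 0.0 maxdq 0.12
4 x [0.0, 0.0, 0.113] [0.0, 0.0, -0.0] q [-0.35  0.87 -0.38  2.35  2.5   0.92  0.31] err 0.0 maxdq 0.02
```

{"op": "arm_command", "data": {"plan": [[[-0.042,0.228,0.104],[0.001,-0.002,0],65],[[-0.042,0.228,0.104],[0.001,-0.002,0],65],[[-0.042,0.228,0.104],[0.001,-0.002,0],65],[[-0.042,0.228,0.104],[0.001,-0.002,0],65],[[-0.042,0.228,0.104],[0.001,-0.002,0],65],[[0,0,0],[0,0,0],65]]}}

```text
t: 8.4
tcp_pos: [0.4917, 0.199, 0.1801]
tcp_rot: [0.718, -0.599, 0.228, -0.271]
ft_force: [0.3, 0.1, -0.4]
grip_width: 0.0651
finger_force: 0.0
```

Run:
```python
from p4 import *
T0,q0=cur();print(q0.round(2),T0[:3,3].round(4),T0[:3,2].round(3))
L=42;C=np.array([.5172,.2396,.15]); yb=R.from_euler('z',10.3,degrees=True).apply([0,1,0])
g=C-.035*yb;go(q0,T0,tgt(g,10.3,L),.015)
grab('wrist','w2.png');grab('side','s2.png');grab('scene','sc2.png')
W=load('w2.png'); print([np.round(proj(W,C+k*yb),1) for k in(-.063,-.035,0,.063)])
b=load('s2.png')[2]
cv2.imwrite('pics/c2.png',np.hstack([cv2.resize(W[2],(400,300)),cv2.resize(b[235:335,215:348],(400,300),interpolation=2)])[:,:,::-1])
```

```text
[-0.37  0.78 -0.4   2.43  2.45  0.91  0.29] [0.4917 0.199  0.1801] [ 0.653  0.116 -0.749]
3 x [-0.002, -0.014, 0.147] [0.0036, -0.0009, 0.0001] q [-0.35  0.87 -0.39  2.35  2.5   0.92  0.31] err 0.0 maxdq 0.03
[array([249.4, 185.8]), array([249.9, 237. ]), array([250.3, 295. ]), array([251. , 385.5])]
```

View pics/c2.png

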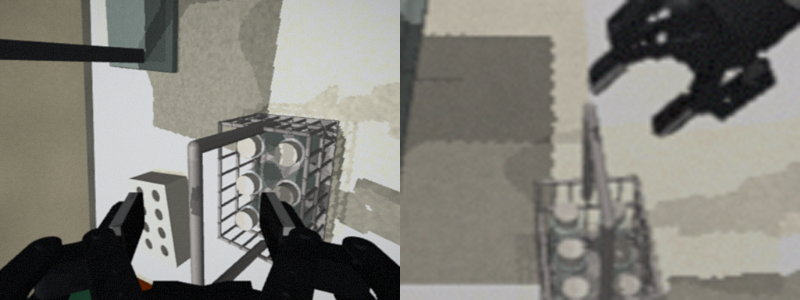

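The picture confirms the prediction: the bar lies midway between the fingers at column 250, with its near end at row 186.

{"op": "arm_command", "data": {"plan": [[[0,-0.014,0.147],[0.003,0,0],65],[[0,-0.014,0.147],[0.003,0,0],65],[[0,-0.014,0.147],[0.003,0,0],65],[[0,0,0],[0,0,0],30],[[0,0,0],[0,0,0],0],[[0,0,0],[0,0,0],0],[[0,0,0],[0,0,0],0],[[0,0,0],[0,0,0],0]]}}

```text
t: 9.35
tcp_pos: [0.5242, 0.2054, 0.1525]
tcp_rot: [0.717, -0.597, 0.231, -0.275]
ft_force: [-2.6, -1.3, 3.9]
grip_width: 0.0079
finger_force: 58.5
```

```bash
cat > p7.py <<'E'
from p4 import *
s=r.get_state();print(s['ft_force'].round(1),s['torque'].round(2),s['grip_width'],s['finger_force'])
T0,q0=cur();print(q0.round(2),T0[:3,3].round(4),T0[:3,2].round(3))
Rz=R.from_euler('z',6.5,degrees=True); S=np.array([.646,-.0105,0])
q,Tt=q0,T0
p=T0[:3,3]; L=np.degrees(np.arccos(-T0[2,2])); print('lean',L)
A_=T0.copy();A_[2,3]+=.15; q,Tt=go(q,Tt,A_,.02)
g=S+Rz.apply([0,-.035,0])
q,Tt=go(q,Tt,tgt(g+Rz.apply([-.08,0,.30]),6.5,L),.025)
q,Tt=go(q,Tt,tgt(g+Rz.apply([0,0,.285]),6.5,L),.02)
q,Tt=go(q,Tt,tgt(g+Rz.apply([0,0,.22]),6.5,L),.01)
E
python3 p7.py
```

```text
[-2.6 -1.3  3.9] [-0.38  0.66 -0.02] 0.007932999784230172 58.535969853401184
[-0.35  0.86 -0.38  2.35  2.5   0.91  0.32] [0.5242 0.2054 0.1525] [ 0.66   0.119 -0.742]
lean 42.13520761339812
8 x [0.0, -0.126, -0.139] [0.0, 0.0, 0.0] q [-0.46  0.48 -0.15  2.19  2.15  0.4   0.68] err 0.0 maxdq 0.08
11 x [0.24, -0.003, 0.006] [-0.0, 0.005, 0.0059] q [ 0.4   0.52 -0.45  2.15  2.76  0.23  0.6 ] err 0.0 maxdq 0.08
5 x [0.0, -0.099, 0.13] [-0.0, 0.0, 0.0] q [ 0.26  0.62 -0.31  1.94  2.71  0.13  0.63] err 0.0 maxdq 0.05
7 x [-0.0, 0.062, 0.069] [-0.0, 0.0, 0.0] q [ 0.31  0.75 -0.4   2.01  2.77  0.33  0.63] err 0.0 maxdq 0.03
```

{"op": "arm_command", "data": {"plan": [[[0,-0.04,-0.045],[0,0,0],0],[[0,-0.1,-0.11],[0,0,0],0],[[0,-0.15,-0.166],[0,0,0],0],[[0,-0.18,-0.199],[0,0,0],0],[[0,-0.2,-0.22],[0,0,0],0],[[0,-0.18,-0.199],[0,0,0],0],[[0,-0.11,-0.121],[0,0,0],0],[[0,-0.05,-0.055],[0,0,0],0]]}}

```text
t: 10.15
tcp_pos: [0.5241, 0.2061, 0.3048]
tcp_rot: [0.717, -0.597, 0.231, -0.277]
ft_force: [-0.2, 0.3, -5.1]
grip_width: 0.008
finger_force: 58.9
```

```bash
python3 p7.py
python3 - <<'E'
from h import *
grab('side','s3.png');grab('scene','sc3.png')
b=load('s3.png')[2];a=load('sc3.png')[2]
cv2.imwrite('pics/c3.png',np.hstack([cv2.resize(a[130:250,250:410],(400,300),interpolation=2),cv2.resize(b[150:300,200:400],(400,300),interpolation=2)])[:,:,::-1])
E
```

```text
[-0.2  0.3 -5.1] [-0.38  1.37  0.03] 0.008040724381920718 58.89313459396362
[-0.47  0.47 -0.14  2.18  2.14  0.39  0.69] [0.5241 0.2061 0.3048] [ 0.661  0.121 -0.74 ]
lean 42.23596858470555
8 x [0.0, -0.126, -0.139] [-0.0, -0.0, -0.0] q [-0.47  0.24 -0.13  1.87  0.76  0.44  2.14] err 0.0 maxdq 0.49
13 x [0.203, 0.076, 0.092] [-0.0, 0.0044, 0.0049] q [-0.15  0.47  0.41  2.18  1.05  0.    2.25] err 0.3364 maxdq 0.08
5 x [0.0, -0.098, 0.13] [0.0, 0.0, -0.0] q [-0.01  0.59  0.15  1.95  1.01  0.    2.26] err 0.2074 maxdq 0.05
7 x [-0.0, 0.062, 0.069] [0.0, 0.0, -0.0] q [-0.21  0.7   0.48  2.06  0.92  0.    2.29] err 0.4111 maxdq 0.06
```

View pics/c3.png

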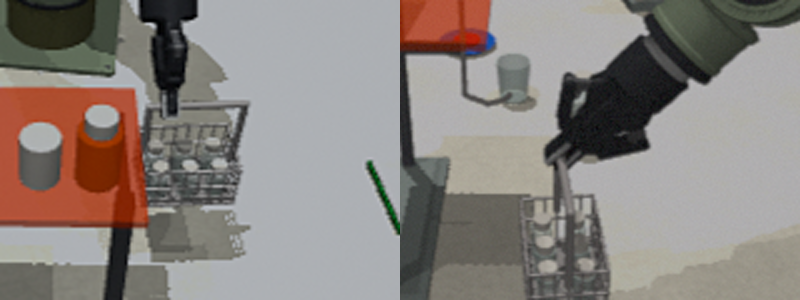

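```bash
cat > p8.py <<'E'
from p4 import *
T0,q0=cur();print(q0.round(2),T0[:3,3].round(4),T0[:3,2].round(3))
D=load('s3.png')
for z in(.235,.245,.255): print('tip',z,np.round(proj(D,[.613,-.0145,z]),1))
Rz=R.from_euler('z',6.5,degrees=True); S=np.array([.646,-.0105,0]); L=42.2;g=S+Rz.apply([0,-.035,0])
q,Tt=go(q0,T0,tgt(g+Rz.apply([-.10,0,.285]),6.5,L),.03)
q,Tt=go(q,Tt,tgt(g+Rz.apply([0,0,.275]),6.5,L),.02)
q,Tt=go(q,Tt,tgt(g+Rz.apply([0,0,.22]),6.5,L),.01)
E
python3 p8.py
```

```text
[-0.47  0.48 -0.14  2.18  2.14  0.39  0.69] [0.5241 0.2061 0.3039] [ 0.661  0.12  -0.741]
tip 0.235 [255.1 199.1]
tip 0.245 [255.1 196.1]
tip 0.255 [255.1 193. ]
9 x [0.293, 0.025, 0.006] [-0.0, 0.0063, 0.0072] q [ 0.43  0.53 -0.48  2.24  2.84  0.33  0.54] err 0.0 maxdq 0.1
6 x [-0.0, -0.112, 0.124] [0.0, 0.0, -0.0] q [ 0.27  0.64 -0.32  1.95  2.76  0.16  0.59] err 0.0 maxdq 0.05
6 x [-0.0, 0.062, 0.068] [0.0, 0.0, -0.0] q [ 0.3   0.75 -0.38  2.01  2.8   0.33  0.58] err 0.0 maxdq 0.03
```

{"op": "arm_command", "data": {"plan": [[[0.08,0.007,0],[0,0.002,0.002],0],[[0.15,0.013,0],[0,0.003,0.004],0],[[0.2,0.017,0],[0,0.004,0.005],0],[[0.23,0.02,0.005],[0,0.005,0.006],0],[[0.23,0.02,0.005],[0,0.005,0.006],0],[[0.23,0.02,0.005],[0,0.005,0.006],0],[[0.23,0.02,0.005],[0,0.005,0.006],0],[[0.23,0.02,0.005],[0,0.005,0.006],0]]}}

```text
t: 11.05
tcp_pos: [0.5411, 0.0469, 0.2909]
tcp_rot: [0.704, -0.613, 0.235, -0.271]
ft_force: [1.0, 0.7, -4.9]
grip_width: 0.0078
finger_force: 58.9
```

{"op": "arm_command", "data": {"plan": [[[0.23,0.02,0.005],[0,0.005,0.006],0],[[0.23,0.02,0.005],[0,0.005,0.006],0],[[0.2,0.017,0.005],[0,0.004,0.005],0],[[0.16,0.014,0.005],[0,0.004,0.004],0],[[0.12,0.01,0.005],[0,0.003,0.003],0],[[0.07,0.006,0.005],[0,0.002,0.002],0],[[0.05,0.004,0],[0,0.001,0.001],0],[[0,0,0],[0,0,0],0]]}}

```text
t: 11.85
tcp_pos: [0.5501, -0.0577, 0.2832]
tcp_rot: [0.695, -0.623, 0.24, -0.268]
ft_force: [0.0, 0.8, -5.1]
grip_width: 0.0078
finger_force: 58.9
```

```bash
sed -i 's/^q,Tt=go(q0,T0.*/q,Tt=q0,T0/' p8.py; python3 p8.py
python3 - <<'E'
from h import *
s=r.get_state();print(s['t'],s['ft_force'].round(1))
for n in('wrist','side','scene'):grab(n,n+'4.png')
b=load('side4.png')[2];a=load('wrist4.png')[2]
W=load('wrist4.png');D=load('side4.png')
print('pred tip/seat wrist',[np.round(proj(W,p),1) for p in([.613,-.0145,.243],[.6446,-.0105,.227],[.6765,-.0065,.241])])
cv2.imwrite('pics/c4.png',np.hstack([cv2.resize(a,(400,300)),cv2.resize(b[120:270,180:380],(400,300),interpolation=2)])[:,:,::-1])
E
```

```text
[ 0.43  0.54 -0.48  2.24  2.83  0.33  0.54] [ 0.5501 -0.0577  0.2832] [ 0.666  0.073 -0.742]
tip 0.235 [255.1 199.1]
tip 0.245 [255.1 196.1]
tip 0.255 [255.1 193. ]
6 x [-0.002, -0.115, 0.123] [0.0003, -0.0005, -0.0007] q [ 0.27  0.64 -0.32  1.95  2.76  0.16  0.6 ] err 0.0 maxdq 0.05
6 x [-0.0, 0.062, 0.068] [0.0, 0.0, -0.0] q [ 0.3   0.75 -0.38  2.01  2.8   0.33  0.59] err 0.0 maxdq 0.03
11.85 [ 0.   0.8 -5.1]
pred tip/seat wrist [array([222.2, 268.3]), array([209.1, 246.5]), array([167.7, 240.7])]
```

View pics/c4.png

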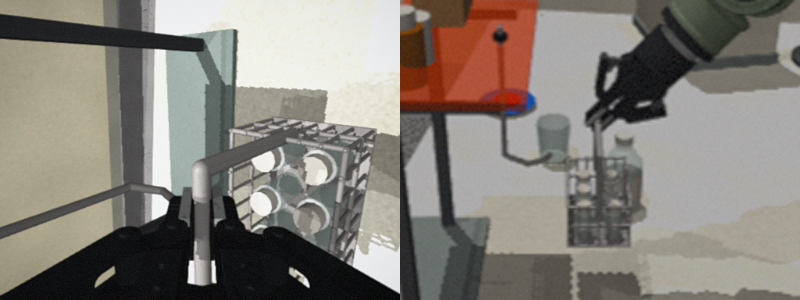

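{"op": "arm_command", "data": {"plan": [[[0,-0.04,0.044],[0,0,0],0],[[0,-0.083,0.089],[0,0,0],0],[[-0.003,-0.11,0.118],[0,0,0],0],[[-0.003,-0.124,0.133],[0.001,-0.001,-0.002],0],[[-0.003,-0.124,0.133],[0.001,-0.001,-0.002],0],[[-0.003,-0.104,0.111],[0,0,0],0],[[0,-0.069,0.074],[0,0,0],0],[[0,-0.035,0.037],[0,0,0],0]]}}

```text
t: 12.8
tcp_pos: [0.651, -0.044, 0.2747]
tcp_rot: [0.696, -0.621, 0.24, -0.269]
ft_force: [-0.0, -0.7, -5.4]
grip_width: 0.0081
finger_force: 58.9
```

```bash
cat > p9.py <<'E'
from p4 import *
import sys
s=r.get_state();print(s['t'],s['ft_force'].round(1),s['torque'].round(2))
T0,q0=cur();print(T0[:3,3].round(4),T0[:3,2].round(3))
Rz=R.from_euler('z',6.5,degrees=True); S=np.array([.646,-.0105,0]);g=S+Rz.apply([0,-.035,0])
print('off from seat, stand axes',Rz.inv().apply(T0[:3,3]-g).round(4))
q,Tt=go(q0,T0,tgt(g+[0,0,float(sys.argv[1])],6.5,42.2),.01)
E
python3 p9.py .245
```

```text
12.8 [-0.  -0.7 -5.4] [-0.31  1.39  0.04]
[ 0.651  -0.044   0.2747] [ 0.668  0.076 -0.74 ]
off from seat, stand axes [0.0012 0.0011 0.2747]
3 x [0.004, 0.07, 0.071] [-0.0002, 0.0, 0.0006] q [ 0.29  0.7  -0.36  1.98  2.78  0.26  0.59] err 0.0 maxdq 0.03
```

{"op": "arm_command", "data": {"plan": [[[0,0.034,0.037],[0,0,0],0],[[0,0.034,0.037],[0,0,0],0],[[0,0.034,0.037],[0,0,0],0],[[0,0.034,0.037],[0,0,0],0],[[0,0.02,0.022],[0,0,0],0],[[0,0,0],[0,0,0],0]]}}

```text
t: 13.4
tcp_pos: [0.6499, -0.0451, 0.2513]
tcp_rot: [0.696, -0.621, 0.24, -0.268]
ft_force: [0.3, -0.1, -4.7]
grip_width: 0.008
finger_force: 58.9
```

{"op": "arm_command", "data": {"plan": [[[0,0.013,0.015],[0,0,0],0],[[0,0.013,0.015],[0,0,0],0],[[0,0.013,0.015],[0,0,0],0],[[0,0,0],[0,0,0],0],[[0,0,0],[0,0,0],0]]}}

```text
t: 13.9
tcp_pos: [0.6502, -0.0449, 0.2459]
tcp_rot: [0.696, -0.621, 0.24, -0.268]
ft_force: [0.8, 0.5, -4.9]
grip_width: 0.0076
finger_force: 58.9
```

{"op": "arm_command", "data": {"plan": [[[0,0.013,0.015],[0,0,0],0],[[0,0.013,0.015],[0,0,0],0],[[0,0,0],[0,0,0],0],[[0,0,0],[0,0,0],0]]}}

```text
t: 14.3
tcp_pos: [0.6503, -0.0449, 0.2418]
tcp_rot: [0.696, -0.621, 0.24, -0.268]
ft_force: [0.0, -0.1, -4.7]
grip_width: 0.0076
finger_force: 58.9
```

Still carrying the full weight, so I'm going on in 2 mm steps.

{"op": "arm_command", "data": {"plan": [[[0,0.013,0.015],[0,0,0],0],[[0,0,0],[0,0,0],0],[[0,0,0],[0,0,0],0]]}}

```text
t: 14.6
tcp_pos: [0.6503, -0.0449, 0.2399]
tcp_rot: [0.696, -0.621, 0.24, -0.268]
ft_force: [0.3, 0.2, -5.0]
grip_width: 0.0077
finger_force: 59.0
```

{"op": "arm_command", "data": {"plan": [[[0,0.013,0.015],[0,0,0],0],[[0,0,0],[0,0,0],0],[[0,0,0],[0,0,0],0]]}}

```text
t: 14.9
tcp_pos: [0.6506, -0.045, 0.2384]
tcp_rot: [0.696, -0.621, 0.241, -0.269]
ft_force: [-1.9, -1.1, 2.7]
grip_width: 0.008
finger_force: 59.5
```

{"op": "arm_command", "data": {"plan": [[[0,0.007,0.007],[0,0,0],0],[[0,0,0],[0,0,0],0],[[0,0,0],[0,0,0],0]]}}

```text
t: 15.2
tcp_pos: [0.6508, -0.0451, 0.2378]
tcp_rot: [0.696, -0.621, 0.241, -0.269]
ft_force: [-2.2, -1.1, 8.9]
grip_width: 0.0081
finger_force: 59.8
```

{"op": "arm_command", "data": {"plan": [[[0,-0.004,-0.005],[0,0,0],0],[[0,0,0],[0,0,0],0],[[0,0,0],[0,0,0],0]]}}

```text
t: 15.5
tcp_pos: [0.6506, -0.045, 0.2382]
tcp_rot: [0.696, -0.621, 0.241, -0.269]
ft_force: [-1.1, -1.3, 5.9]
grip_width: 0.0078
finger_force: 59.6
```

```bash
python3 p9.py .238
python3 - <<'E'
from h import *
for n in('wrist','side','scene'):grab(n,n+'5.png')
b=load('side5.png')[2];a=load('wrist5.png')[2]
cv2.imwrite('pics/c5.png',np.hstack([cv2.resize(a,(400,300)),cv2.resize(b[160:250,200:320],(400,300),interpolation=2)])[:,:,::-1])
E
```

```text
15.5 [-1.1 -1.3  5.9] [-0.03  0.13 -0.06]
[ 0.6506 -0.045   0.2382] [ 0.669  0.075 -0.74 ]
off from seat, stand axes [7.000e-04 2.000e-04 2.382e-01]
1 x [0.002, 0.006, -0.003] [-0.0022, -0.0016, 0.0008] q [ 0.29  0.71 -0.37  1.99  2.78  0.28  0.59] err 0.0 maxdq 0.0
```

View pics/c5.png

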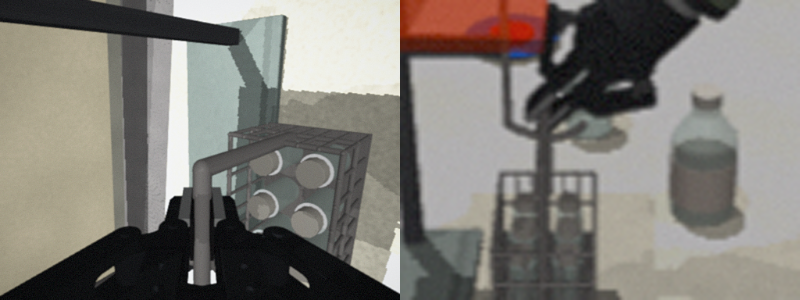

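The side view shows the bar in the hook's hollow at (543,118) in the crop, between stem and tip. I'll ease off a little, then open halfway.

{"op": "arm_command", "data": {"plan": [[[0,-0.003,-0.004],[0,0,0],0],[[0,0,0],[0,0,0],0],[[0,0,0],[0,0,0],12],[[0,0,0],[0,0,0],18],[[0,0,0],[0,0,0],26],[[0,0,0],[0,0,0],34],[[0,0,0],[0,0,0],40],[[0,0,0],[0,0,0],40]]}}

```text
t: 16.45
tcp_pos: [0.6502, -0.0449, 0.2381]
tcp_rot: [0.696, -0.621, 0.24, -0.268]
ft_force: [-0.3, -0.6, 0.6]
grip_width: 0.04
finger_force: 0.0
```

Run:
```python
from h import *
s=r.get_state();print(s['t'],s['ft_force'].round(1),s['torque'].round(2),s['grip_width'])
for n in('side','scene','wrist'):grab(n,n+'6.png')
b=load('side6.png')[2];a=load('wrist6.png')[2]
cv2.imwrite('pics/c6.png',np.hstack([cv2.resize(a,(400,300)),cv2.resize(b[160:250,200:320],(400,300),interpolation=2)])[:,:,::-1])
from p4 import *
T0,q0=cur()
T1=T0.copy();T1[:3,3]-=.12*T0[:3,2]; go(q0,T0,T1,.02)
T1=T0.copy();T1[:3,3]+=[-.12,0,.06]; go(q0,T0,T1,.02)
```

```text
16.45 [-0.3 -0.6  0.6] [-0.09  0.73  0.01] 0.03999806801165288
6 x [-0.0, 0.0, -0.2] [0.0, -0.0, 0.0] q [ 0.38  0.46 -0.41  2.11  2.78  0.14  0.57] err 0.0 maxdq 0.04
7 x [-0.019, 0.069, -0.178] [0.0, -0.0, 0.0] q [ 0.42  0.48 -0.49  2.28  2.81  0.33  0.53] err 0.0 maxdq 0.05
```

View pics/c6.png

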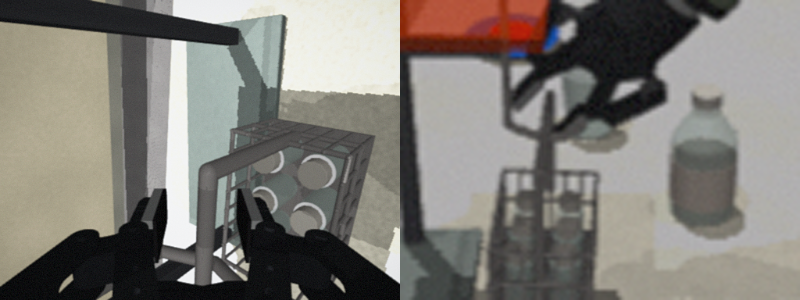

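The basket hangs free on the hook and the force on the tool is about zero. Retreating along the tool axis.

{"op": "arm_command", "data": {"plan": [[[0,0,-0.05],[0,0,0],40],[[0,0,-0.1],[0,0,0],40],[[0,0,-0.15],[0,0,0],40],[[0,0,-0.2],[0,0,0],40],[[0,0,-0.2],[0,0,0],40],[[0,0,-0.2],[0,0,0],40],[[0,0,-0.2],[0,0,0],40],[[0,0,-0.1],[0,0,0],40]]}}

```text
t: 17.4
tcp_pos: [0.569, -0.0542, 0.3286]
tcp_rot: [0.696, -0.621, 0.241, -0.268]
ft_force: [-0.2, 0.3, 0.1]
grip_width: 0.0401
finger_force: 0.0
```

{"op": "arm_command", "data": {"plan": [[[0,0,0],[0,0,0],40],[[0,0,0],[0,0,0],40],[[0,0,0],[0,0,0],40],[[0,0,0],[0,0,0],40],[[0,0,0],[0,0,0],40],[[0,0,0],[0,0,0],40],[[0,0,0],[0,0,0],40],[[0,0,0],[0,0,0],40]]}}

```text
t: 18.2
tcp_pos: [0.5701, -0.054, 0.327]
tcp_rot: [0.696, -0.621, 0.24, -0.268]
ft_force: [0.3, -0.6, 1.0]
grip_width: 0.0402
finger_force: 0.0
```

Run:
```python
from h import *
grab('side','side7.png');grab('wrist','w7.png');d=np.abs(load('side7.png')[2][215:260,225:265].astype(int)-load('side6.png')[2][215:260,225:265]).mean();print('basket change side6->7',d)
s=r.get_state();print(s['t'],s['tcp_pos'],s['ft_force'])
W=load('w7.png');b=load('side7.png')[2]
cv2.imwrite('pics/c7.png',np.hstack([cv2.resize(W[2],(400,300)),cv2.resize(b[160:250,200:320],(400,300),interpolation=2)])[:,:,::-1])
```

```text
basket change side6->7 4.608333333333333
18.3 [ 0.57010265 -0.05396206  0.32700478] [ 0.06541843 -0.47645447  0.39540544]
```

Run:
```python
from h import *
a=load('side7.png')[2].astype(int);b=grab('side','side8.png').astype(int)
f=lambda x,y,s:round(float(np.abs(x[s]-y[s]).mean()),2)
bk=(slice(212,265),slice(225,265));bg=(slice(300,360),slice(100,200))
print('7-8 basket',f(a,b,bk),'bg',f(a,b,bg)); c=load('side6.png')[2].astype(int);print('6-8 basket',f(c,b,bk),'bg',f(c,b,bg))
# phase shift of the basket patch between 6 and 8
g=lambda x:cv2.cvtColor(x.astype(np.uint8),cv2.COLOR_RGB2GRAY)[bk].astype(np.float32)
print(cv2.phaseCorrelate(g(c),g(b)))
print(r.hand_in())
```

```text
7-8 basket 4.64 bg 1.43
6-8 basket 6.84 bg 3.85
((-0.09587591469336587, -0.49572198275846446), 1.0065087614236055)
the job is handed in; nothing more can be done
None
```

The basket hangs by its bar in the hook, released and with the gripper withdrawn clear; the last frames showed it shifted by only about half a pixel since release. I handed the job in at about 18.4 s, and no verdict was returned.

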